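# Make up a centrifuge bucket on the balance

## Robot

A 7-joint arm with a two-finger parallel gripper is mounted at the origin on the work surface. World frame = base frame: x ahead of the robot, y to its left, z up, the work surface at z = 0. Lengths are in m, angles in rad, forces in N, time in s.
With the tool pointing down it reaches from about 0.425 to 0.925 m from the base axis. Payload 6.8 kg.
Tool frame: the origin (TCP) lies between the finger pads; the fingertips stand 22 mm ahead of it and the grasp point (between the pads) lies 3 mm ahead of it (bot.tip_reach is the distance from the TCP to the fingertips, in m); z points along the fingers, x is the direction in which the jaws open and shut, and the axes are right-handed (so a half turn about z gives the same grasp; the last joint's range is limited). The gripper opens to 85 mm and grips with 20 to 120 N. Pads are 22 mm wide; open, the fingers measure 114 mm over their backs; the gripper's body (76 mm by 85 mm) begins 54 mm behind the grasp point. The pads swing forward as they close: fully open they stand 13 mm farther back than shut.
Start: joints at [-1.24, 0.477, 0.022, 1.555, -0.011, 1.109, -0.083], TCP at [0.287, 0.611, 0.253] pointing down, gripper open.
Joint ranges: [-2.96, 2.96], [-0.34, 2.1], [-1.41, 1.46], [0.24, 2.44], [-1.37, 4.51], [0.17, 1.92], [-2.96, 2.96]. Speed limits (rad/s): [2.39, 2.39, 3.14, 3.14, 3.14, 3.14, 3.14].

## Interface

Orientations are given as a unit quaternion [w, x, y, z].
In Python, from station import bot gives the robot as it stands.
- The arm moves only by the tool step_arm, never from a script. Its argument "targets" is a list of rows, each a list of 5 numbers: the shift along the tool's x, y, z in mm, then the turn about the tool's z in degrees, then the closure, from 0 (fully open) to 1 (shut). In form: [[dx, dy, dz, spin, jaw], ...]. A call has 1 to 20 rows; each row is the pose to reach, as a shift and turn from the pose commanded when the call began, along the tool's axes at that moment; what a row does not reach only later rows make up. A row lasts 1/12 s, in which the tool goes at most 41.7 mm and 7.16 degrees, less where a joint would pass 70% of its speed; a pose out of reach is approached as far as the arm can. A call with a gripper value outside its range is refused whole. The fingers move at their own pace and stop on an object; "newtons" is the grip in N (left out, the last holds). Time passes only in rows, so rows that repeat a pose let the fingers close. It gives the time, the measured TCP pose, the force and the opening at its end, in the units of the state.
- bot.get_obs(): the state, without advancing time (a new reading comes with each control period).
- bot.read_camera(name): name is "scene" or "top"; returns a dict with "frame" (400x640x3 uint8, red, green, blue), "z_map" (400x640 float32, m along the optical axis (not along the pixel's ray), 0 where there is no reading), "fov_y" (degrees; the focal length in pixels is half the picture's height over the tangent of half this angle, whatever the lens; pixels are square), "cx", "cy" (the principal point, pixels), "R" (3x3) and "t" (3): a world point X has camera coordinates R X + t. Camera axes: x right, y down, z forward; pixel columns grow to the right and rows downward; lengths in m; the calibration is good to about 2 mm. A picture is of the moment at which its call begins.
- bot.hand_in(): hands the job in, once; it reports no verdict.
The state is a dict: "t": time; "q": joint angles; "joint_vel": joint speeds; "joint_torque": joint torques, N m; "eef_pos": TCP position; "tool_rot": TCP orientation; "contact_force": force on the tool from outside, world axes, zero at the start; "torque": the same for the moment, N m; "gripper_width": opening from 0.0 (shut) to 1.0 (fully open).
Only numpy, scipy, OpenCV 4.12 (cv2) and the standard library are available. Lean on these libraries where they do the work, as an engineer would, in place of code of your own. Each camera call takes 0.05 s, during which the arm holds its last target.

## Task

Make up the centrifuge bucket on the balance so that it can be weighed against its partner: stand the empty metal bucket in the cradle on the balance pan, then put in the wide-bored adapter, then lower the tall tube from the rack into the adapter without dropping it, and last put on the clear cap so that it sits level and fully down on the bucket's rim. Leave the narrow-bored adapter and the short tube where they are.

Things in the scene. Friction and masses are not known exactly. Their poses are not given: they have to be found in the camera images.
- bucket_mid (a point): Empty round centrifuge bucket, bare grey aluminium, upright, loose, about 0.28 kg. Outer diameter 62, height 74, bore 48, inner floor 10 above its underside. Two dark pivot pins, 12 thick, stick out 7 on its +x and -x sides, centred 52 above the underside: grasp the wall across its y axis. Point: on the axis, half-way up (37 above the underside); z is up.
- adapter_mid (a point): Wide-bored adapter for the tall tube: white plastic sleeve, upright, mouth up, loose, 0.10 kg. Outer diameter 44, height 104, bore 34, bore floor 24 above the underside; foot bevelled. Seated in the bucket its top is 40 above the bucket's rim. Point: on the axis, half-way up (52 above the underside); z is up.
- narrow_adapter_mid (a point): Narrow-bored adapter, not needed: the same outside as the other one (diameter 44, height 104, white plastic) but its bore is only 19, with thick walls. Loose; leave it where it stands. Point: on the axis, half-way up; z is up.
- tube_mid (a point): Tall 50 mL tube: clear, conical foot, ribbed blue cap, standing in a rack hole, loose, about 65 g. Length 115, body diameter 29; cap diameter 34, the top 14; foot tapers to 10 over the lowest 15. Underside 10 above the bench: 70 of it shows above the rack. Seated in the adapter its top is 35 above the adapter's. Point: on the axis, half-way up (57.5 from either end); z is up, cap end.
- short_tube_mid (a point): Short tube, not needed: the same diameters, cap and foot as the tall one but only 83 long; stands in another hole of the rack, loose. Leave it there. Point: on the axis, half-way up (41.5); z is up.
- cap_mid (a point): Bucket cap: clear straight-sided dome, outer diameter 60, inner 54, grey collar at its foot, small grey disc on top; open side down, loose, 80 g. Height 100. Collar: diameter 71, lowest 16; its skirt (inner diameter 66, 8 deep) goes round the bucket's rim, the shoulder above rests on the rim. Grasp the clear side, 16 to 92 above the underside. Point: on the axis, half-way up (50); z is up.
- cradle (a point): Cradle for the bucket: fixed round grey plastic cup on the steel pan (diameter 120) of a low white balance (220 long, 190 wide, 40 high). Cup: inner diameter 70, outer 80, its rim 25 above its inner floor. Point: centre of the cup's inner floor (56 above the bench), on which the bucket stands; z is up. The balance's display is on its -x side.
- rack: Fixed white foam tube rack, 62 (x) by 176 (y) by 55 high, with three holes of 33 in a row along its y axis at -58, 0 and +58; hole floors 10 above the bench. Holds the two tubes, one hole is empty. Origin: centre of its underside.
There are look-alikes about, which are no part of the job. What is shaped like the part that bears adapter_mid but orange or yellow is not meant. Leave any pink or red look-alike of the part that bears tube_mid alone.

How it is judged:
On the way, in this order (a step that is already met when the one before it is completed fails the run):
1. the bucket stands upright, fully down, in the cradle on the balance (horizontal distance between bucket_mid and cradle below 0.008 m and z of bucket_mid in the frame of cradle below 0.041 m and angle between bucket_mid's own z axis and vertical below 0.08 rad), for 0.2 s.
2. the wide-bored adapter is fully down in the bucket in the cradle (horizontal distance between bucket_mid and cradle below 0.008 m and horizontal distance between adapter_mid and bucket_mid below 0.008 m and z of adapter_mid in the frame of bucket_mid below 0.029 m), for 0.2 s.
3. the tall tube is fully down in the adapter (horizontal distance between tube_mid and adapter_mid below 0.009 m and z of tube_mid in the frame of adapter_mid below 0.034 m), for 0.2 s.
At the end, for the whole second after the job is handed in: Bucket upright and fully down in the cradle (8 mm sideways, 4 mm up), wide-bored adapter fully down in it (4 mm), tall tube point down and fully down in the adapter (4.5 mm), cap level and fully down on the bucket's rim (3.5 mm, 0.08 rad), all released and at rest (all of step 2 and all of step 3 and z of bucket_mid in the frame of cradle below 0.041 m and angle between each of bucket_mid, cap_mid's own z axis and vertical below 0.08 rad and angle between tube_mid's own z axis and vertical below 0.15 rad and horizontal distance between cap_mid and bucket_mid below 0.008 m and z of cap_mid in the frame of bucket_mid between 0.07 and 0.0825 m and linear speed of each of bucket, adapter, tube, cap below 0.02 m/s); the robot touches nothing.
It fails at once if the tall tube is dropped into the adapter (falls faster than 0.6 m/s) (horizontal distance between tube_mid and adapter_mid below 0.02 m and z of tube_mid in the frame of adapter_mid below 0.105 m and linear speed of tube above 0.6 m/s).
It fails at once if the narrow-bored adapter is moved by more than 30 mm or knocked over (distance of narrow_adapter_mid from where it was at the start of the episode above 0.03 m or angle between narrow_adapter_mid's own z axis and vertical above 0.5 rad).
It fails at once if the short tube is moved by more than 30 mm (distance of short_tube_mid from where it was at the start of the episode above 0.03 m).
It also fails if it takes over 99 s, if anything falls off the work surface, if the arm or the gripper's body presses on something with over 40 N, if the wrist force passes 120 N, or if a joint passes its speed limit or range.

## Working session

There is one attempt and no reset: what is moved stays moved. The work goes in short steps, Python scripts to look and compute and a tool call to move; the robot and the scene stay as the last step left them, time stands still between calls to the robot, and variables do not carry over. Pictures are saved under pics/ and viewed, and the job is handed in when it is done.

Besides the shell and the picture viewer there is one more tool, called after "Emit:" by a JSON object that holds its "name" and its "arguments". step_arm: Moves the arm, as the interface text tells. Its arguments: {"type":"object","properties":{"targets":{"type":"array"},"newtons":{"type":"number"}},"required":["targets"]}

```bash
ls; mkdir -p pics; python3 - <<'E'
from station import bot
import cv2,numpy as np
o=bot.get_obs()
for k,v in o.items(): print(k,np.round(v,4))
for n in("scene","top"):
    c=bot.read_camera(n)
    cv2.imwrite(f"pics/{n}0.png",c["frame"][:,:,::-1])
    np.savez(f"{n}0.npz",**c)
    print(n,c["fov_y"],c["cx"],c["cy"],c["R"],c["t"],-c["R"].T@c["t"])
E
```

```text
pics
t 0.0
q [-1.2401  0.4778  0.0224  1.5565 -0.0115  1.1093 -0.0831]
joint_vel [-0.0002 -0.0022  0.0008 -0.0011  0.0027  0.0018 -0.0002]
joint_torque [ 5.00000e-04 -5.96449e+01  1.60840e+00 -2.81206e+01  1.25000e-02
  8.90000e-03 -0.00000e+00]
eef_pos [0.2866 0.6105 0.2523]
tool_rot [ 6.000e-04  8.441e-01  5.363e-01 -7.000e-04]
contact_force [ 0.0655 -0.0071  0.3889]
torque [-0.017   0.0272  0.0348]
gripper_width 0.9983
scene 56.30975355490716 316.80762324196263 197.82437408549904 [[ 0.64825061  0.76138182 -0.0082988 ]
 [ 0.52182393 -0.45217215 -0.7233534 ]
 [-0.55450061  0.46458377 -0.69042812]] [-0.35682529 -0.21906017  1.15496726] [ 0.9860531  -0.36395167  0.63600274]
top 56.27037340469816 320.2793281395997 208.09297706174033 [[ 0.01661972 -0.99969797  0.01810389]
 [-0.99012401 -0.01897602 -0.13890414]
 [ 0.13920573 -0.01561655 -0.99014034]] [-0.01469538  0.52608984  1.0608494 ] [0.3734621  0.01185895 1.12373188]
```

View pics/scene0.png

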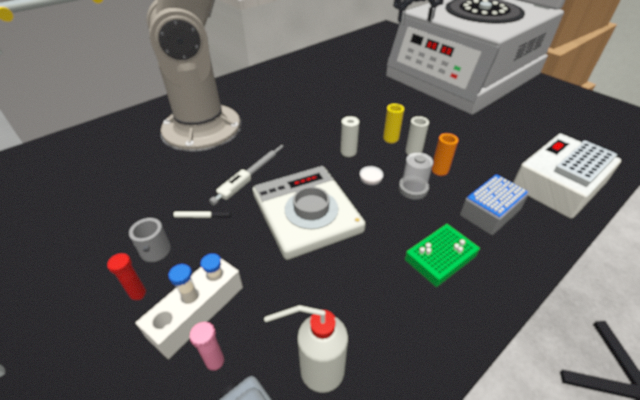

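View pics/top0.png

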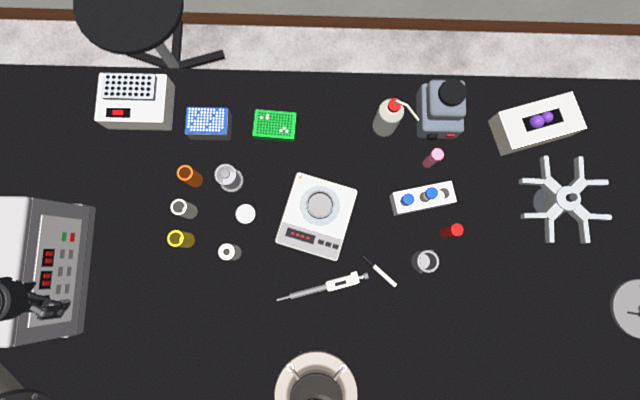

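```bash
cat > h.py <<'E'
import numpy as np,cv2
def cloud(c):
    H,W=c["z_map"].shape; f=H/2/np.tan(np.radians(float(c["fov_y"]))/2)
    v,u=np.mgrid[:H,:W]; z=c["z_map"]
    P=np.stack([(u-c["cx"])/f*z,(v-c["cy"])/f*z,z],-1)
    X=(P-c["t"])@c["R"]; X[z==0]=np.nan
    return X
def proj(c,X):
    f=200/np.tan(np.radians(float(c["fov_y"]))/2); p=c["R"]@np.array(X)+c["t"]
    return p[:2]/p[2]*f+[c["cx"],c["cy"]]
def ray(c,u,v,h):
    f=200/np.tan(np.radians(float(c["fov_y"]))/2)
    d=c["R"].T@np.array([(u-c["cx"])/f,(v-c["cy"])/f,1]); o=-c["R"].T@c["t"]
    return o+d*(h-o[2])/d[2]
def crop(c,x0,y0,x1,y1,name,k):
    cv2.imwrite(name,cv2.resize(np.ascontiguousarray(c["frame"][y0:y1,x0:x1,::-1]),None,fx=k,fy=k,interpolation=cv2.INTER_CUBIC))
E
python3 - <<'E'
from h import *
t=dict(np.load("top0.npz"));s=dict(np.load("scene0.npz"))
crop(t,150,150,470,290,"pics/tc.png",2.5)
crop(s,320,90,480,210,"pics/sc.png",5); crop(s,90,190,250,310,"pics/sc2.png",5)
X=cloud(t)
Z=X[...,2]
m=((Z>0.03)&(Z<0.2)).astype(np.uint8)
n,l,st,ce=cv2.connectedComponentsWithStats(m)
for i in range(1,n):
    if st[i,4]<60: continue
    k=l==i; top=np.nanpercentile(Z[k],95); kk=k&(Z>top-.006)
    print(st[i],np.round(ce[i]),"top",round(top,4),"xy",np.round(np.nanmean(X[kk],0),4), "col",t["frame"][kk].mean(0).round())
print("table",np.nanmedian(Z[280:340,150:260]))
Xs=cloud(s);print("table s",np.nanmedian(Xs[200:300,250:256,2]), np.nanmedian(Xs[100:180,270:320,2]))
E
```

```text
[  95   73   77   55 3854] [133. 100.] top 0.0962 xy [0.8628 0.5565 0.0943] col [184. 188. 194.]
[ 407   79   60   62 2661] [441. 109.] top 0.1621 xy [ 0.8321 -0.3522  0.1624] col [69. 69. 71.]
[ 493   92   94   62 3469] [539. 122.] top 0.078 xy [ 0.7968 -0.659   0.0758] col [186. 169. 205.]
[374  99  32  35 774] [389. 116.] top 0.1652 xy [ 0.7935 -0.2001  0.1682] col [234. 109. 103.]
[ 185  108   45   30 1276] [207. 122.] top 0.0635 xy [0.7794 0.336  0.0605] col [179. 201. 240.]
[424 149  20  18 216] [434. 157.] top 0.1165 xy [ 0.6733 -0.3293  0.1144] col [245. 197. 226.]
[ 519  156   93   88 2774] [565. 200.] top 0.1018 xy [ 0.5583 -0.698   0.1015] col [208. 212. 218.]
[215 165  25  24 458] [227. 177.] top 0.1 xy [0.6066 0.2636 0.0981] col [199. 196. 198.]
[177 166  24  20 325] [189. 175.] top 0.1042 xy [0.6084 0.3726 0.1027] col [232. 152.  69.]
[ 276  173   82   88 4760] [316. 217.] top 0.0582 xy [ 0.5318 -0.0034  0.0601] col [203. 202. 204.]
[ 392  181   65   34 1274] [423. 198.] top 0.1244 xy [ 0.5615 -0.3072  0.1243] col [ 98. 156. 240.]
[  20  199   74  147 6891] [ 59. 267.] top 0.1937 xy [0.3517 0.6897 0.1933] col [139. 136. 137.]
[171 200  25  18 318] [183. 209.] top 0.1048 xy [0.5126 0.3842 0.1029] col [237. 236. 234.]
[442 224  22  13 222] [453. 231.] top 0.1171 xy [ 0.4633 -0.376   0.1148] col [245.  76.  74.]
[168 231  24  17 316] [179. 239.] top 0.104 xy [0.4274 0.3864 0.1022] col [237. 230.  92.]
[219 244  21  16 277] [229. 252.] top 0.1051 xy [0.3935 0.2467 0.103 ] col [247. 246. 246.]
[414 249  25  25 325] [426. 261.] top 0.0757 xy [ 0.3754 -0.307   0.0733] col [199. 195. 199.]
[ 289  369   54   31 1040] [317. 385.] top 0.1884 xy [ 0.0651 -0.0117  0.1909] col [89. 83. 79.]
table -0.0009569845363328796
table s 0.0009008088798733241 0.0012851771639816926
```

View pics/tc.png

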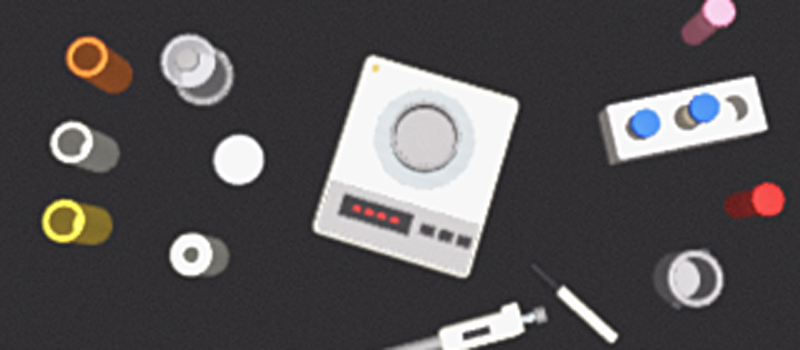

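View pics/sc.png

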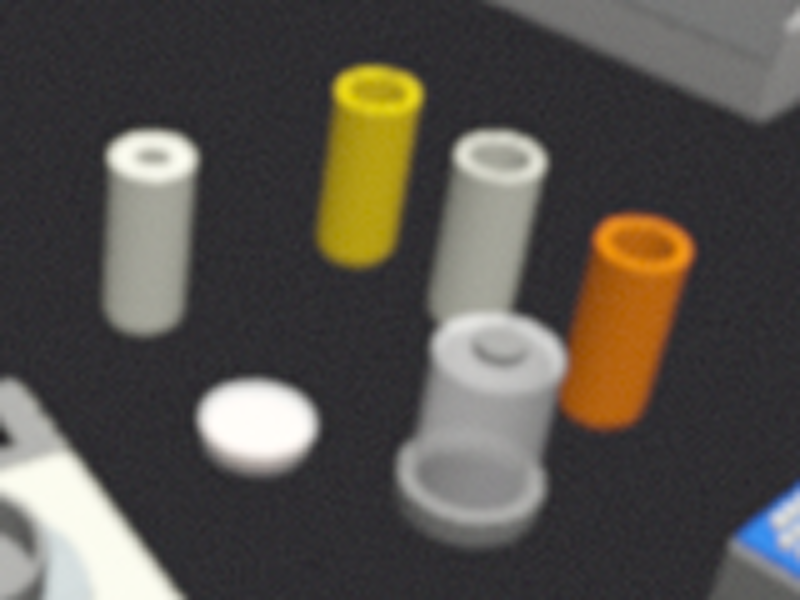

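View pics/sc2.png

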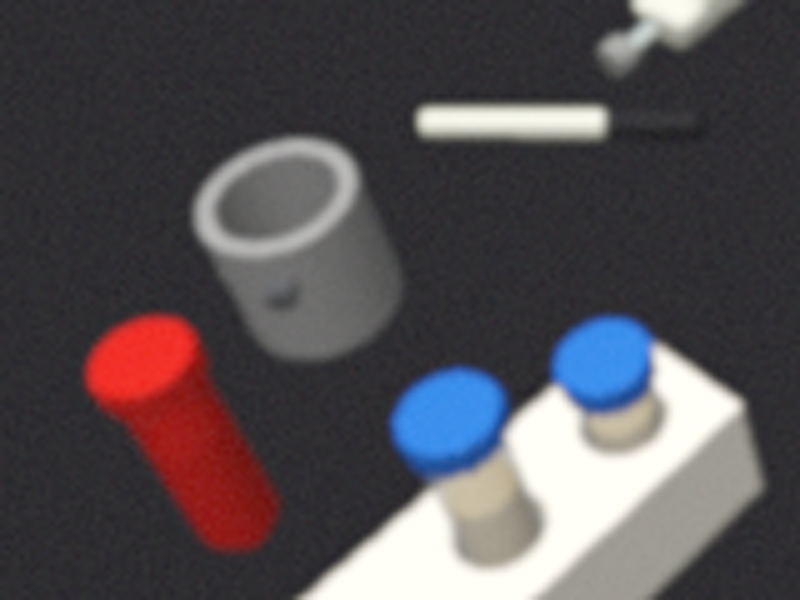

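```bash
python3 - <<'E'
from h import *
t=dict(np.load("top0.npz"));s=dict(np.load("scene0.npz"))
def tile(c,x,y,w):
    return cv2.resize(np.ascontiguousarray(c["frame"][y-w:y+w,x-w:x+w,::-1]),(260,260),interpolation=cv2.INTER_NEAREST)
a=np.hstack([tile(t,426,263,20),tile(t,183,209,20),tile(t,431,193,20)])
b=np.hstack([tile(t,227,177,20),tile(t,320,206,26),tile(s,312,206,30)])
cv2.imwrite("pics/tiles.png",np.vstack([a,b]))
b=np.hstack([tile(s,150,240,25),tile(s,418,135,25),tile(s,416,175,26)])
cv2.imwrite("pics/tiles2.png",b)
E
```

```text
(no output)
```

View pics/tiles.png

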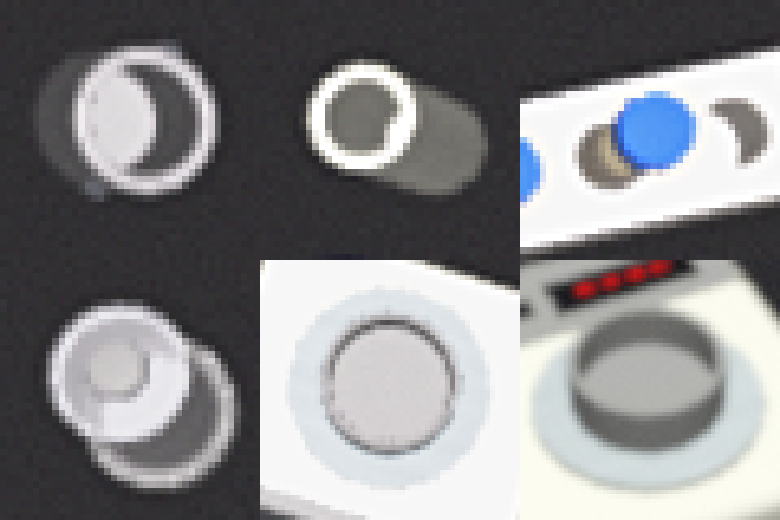

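View pics/tiles2.png

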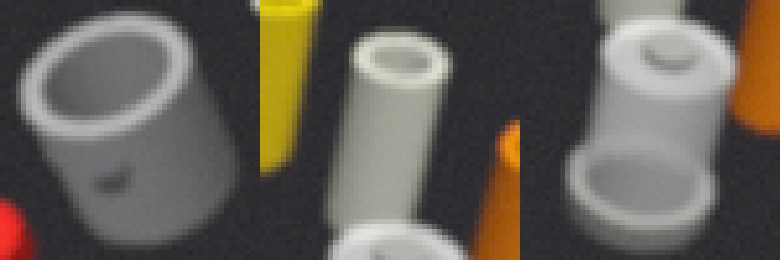

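```bash
cat >> h.py <<'E'
from scipy.optimize import least_squares
def circ(c,mask,h,r=None,fill=True):
    cs,_=cv2.findContours(mask.astype(np.uint8),cv2.RETR_EXTERNAL,cv2.CHAIN_APPROX_NONE)
    k=max(cs,key=cv2.contourArea)[:,0]
    P=np.array([ray(c,u,v,h)[:2] for u,v in k])
    f=lambda p:np.hypot(*(P-p[:2]).T)-p[2]
    s=least_squares(f,[*P.mean(0),.03],loss="soft_l1",f_scale=.001)
    return s.x,np.std(f(s.x)),len(P)
def win(m,x0,y0,x1,y1):
    o=np.zeros_like(m);o[y0:y1,x0:x1]=m[y0:y1,x0:x1];return o
E
python3 - <<'E'
from h import *
t=dict(np.load("top0.npz"));s=dict(np.load("scene0.npz"))
np.set_printoptions(precision=4,suppress=True)
g={n:c["frame"].astype(float).mean(2) for n,c in(("t",t),("s",s))}
Zt=cloud(t)[...,2];Zs=cloud(s)[...,2]
print("bucket t",circ(t,win(g["t"]>120,408,245,446,280),.074))
print("bucket t depth",circ(t,win(Zt>.066,408,240,446,285),.074))
print("bucket s",circ(s,win(g["s"]>130,128,212,170,248),.074), )
print("bucket s depth",circ(s,win(Zs>.068,120,205,180,260),.074))
print("adapter t",circ(t,win(g["t"]>170,165,195,205,225),.104))
print("adapter s",circ(s,win(g["s"]>205,405,110,432,132),.104))
print("adapter t d",circ(t,win(Zt>.097,165,195,205,225),.104))
print("adapter s d",circ(s,win(Zs>.098,405,110,432,140),.104))
blue=lambda c:(c["frame"][...,2].astype(int)-c["frame"][...,0]>80)
print("tube t",circ(t,win(blue(t),420,180,445,205),.125))
print("tube s",circ(s,win(blue(s)&(Zs>.117),165,255,195,295),.125))
print("short t",circ(t,win(blue(t),395,180,418,212),.093))
print("cap t d top",circ(t,win(Zt>.09,210,160,240,195),.1))
print("cap s d top",circ(s,win(Zs>.093,395,145,440,190),.1))
print("cradle t d",circ(t,win(Zt>.073,295,180,345,235),.081))
print("cradle s d",circ(s,win(Zs>.073,280,170,345,235),.081))
bl=lambda c:(c["frame"][...,2].astype(int)-c["frame"][...,0]>10)
print("pan t",circ(t,win(bl(t),290,175,350,240),.05))
print("pan s",circ(s,win(bl(s),270,180,350,240),.05))
print("pan z",np.nanmedian(Zt[180:240,285:350][bl(t)[180:240,285:350]]), "floor",np.nanmedian(Zt[200:212,314:326]))
a=ray(t,432.6,250.2,.052);b=ray(t,420.6,272.5,.052);d=a-b
print("pins",a,b,np.degrees(np.arctan2(d[1],d[0])),np.linalg.norm(d))
print("pin s",ray(s,125+107*50/260,215+178*50/260,.052))
ins=g["t"];print(ins[206,295:346].round()) 
E
```

```text
bucket t (array([ 0.378 , -0.3071,  0.0303]), np.float64(0.0007322242381249455), 61)
bucket t depth (array([ 0.3766, -0.3067,  0.03  ]), np.float64(0.0007295959287624414), 62)
bucket s (array([ 0.3777, -0.3065,  0.0308]), np.float64(0.0007163277542460915), 78)
bucket s depth (array([ 0.3788, -0.3067,  0.0317]), np.float64(0.0011445341009410236), 81)
adapter t (array([0.5138, 0.3841, 0.0213]), np.float64(0.0007091992992040758), 45)
adapter s (array([0.4948, 0.3793, 0.0378]), np.float64(0.0010392325557920426), 9)
adapter t d (array([0.5124, 0.383 , 0.0208]), np.float64(0.0008769055345131909), 44)
adapter s d (array([0.5146, 0.3824, 0.0232]), np.float64(0.001931393192212924), 41)
tube t (array([ 0.5623, -0.3061,  0.0153]), np.float64(0.0008813845519121561), 32)
tube s (array([ 0.5646, -0.3068,  0.0181]), np.float64(0.0010170151209590076), 60)
short t (array([ 0.5493, -0.2491,  0.0152]), np.float64(0.000872338954042152), 31)
cap t d top (array([0.6062, 0.2624, 0.0272]), np.float64(0.0018288867190834588), 65)
cap s d top (array([0.6079, 0.2604, 0.019 ]), np.float64(0.004670147709215828), 75)
cradle t d (array([ 0.5315, -0.0027,  0.0384]), np.float64(0.0007838392588878), 78)
cradle s d (array([ 0.5343, -0.0033,  0.0411]), np.float64(0.0015810416744833136), 93)
pan t (array([ 0.5335, -0.0026,  0.0407]), np.float64(0.0009494442285547947), 57)
pan s (array([ 0.5894, -0.0229,  0.0193]), np.float64(0.0), 1)
pan z 0.05195063908494939 floor 0.05571646296427113
pins [ 0.4085 -0.3288  0.052 ] [ 0.345 -0.293  0.052] -29.423462107008987 0.0729799392739911
pin s [ 0.4068 -0.3242  0.052 ]
[247. 247. 247. 248. 236. 228. 229. 229. 230. 230. 228. 209. 192. 177.
 209. 211. 210. 210. 210. 209. 209. 210. 211. 210. 208. 211. 210. 208.
 212. 210. 211. 211. 210. 211. 212. 212. 193. 157. 198. 214. 227. 226.
 226. 224. 227. 242. 248. 247. 247. 247. 247.]
```

```bash
cat > go.py <<'E'
import sys,numpy as np
from station import bot
from scipy.spatial.transform import Rotation as Ro
np.set_printoptions(precision=4,suppress=True)
o=bot.get_obs();p=np.array(o["eef_pos"]);w=o["tool_rot"];R=Ro.from_quat([w[1],w[2],w[3],w[0]]).as_matrix()
phi=np.degrees(np.arctan2(R[1,0],R[0,0]))
print("t",o["t"],"p",p,"phi",round(phi,2),"tilt",R[:,2],"F",np.array(o["contact_force"]),"w",o["gripper_width"],"q",np.array(o["q"]))
a=list(map(float,sys.argv[1:]))
for i in range(0,len(a),4):
    x=np.array(a[i:i+3]);print(x,"shift mm",(R.T@(x-p)*1000).round(1),"spin",round((phi-a[i+3]+180)%360-180,1))
E
python3 go.py .30 .55 .33 64.9  .53 .2 .33 64.9  .378 -.307 .2 60.6
```

```text
t 0.1 p [0.2866 0.6106 0.2524] phi 64.86 tilt [-0.0006 -0.0016 -1.    ] F [ 0.6984 -0.1173  0.8093] w 0.9995467161919774 q [-1.2401  0.4777  0.0223  1.5563 -0.0115  1.1094 -0.0831]
[0.3  0.55 0.33] shift mm [-49.3  37.9 -77.5] spin -0.0
[0.53 0.2  0.33] shift mm [-268.4  394.8  -77.1] spin -0.0
[ 0.378 -0.307  0.2  ] shift mm [-791.8  472.6   53.8] spin 4.3
```

Emit:
{"name": "step_arm", "arguments": {"targets": [[-25,19,-39,0,0],[-49,38,-77,0,0],[-75,80,-77,0,0],[-97,115,-77,0,0],[-119,150,-77,0,0],[-141,186,-77,0,0],[-163,222,-77,0,0],[-185,258,-77,0,0],[-207,294,-77,0,0],[-229,330,-77,0,0],[-251,366,-77,0,0],[-268,395,-77,0,0],[-268,395,-77,0,0],[-268,395,-77,0,0]]}}

```text
t: 1.27
eef_pos: [0.5326, 0.1955, 0.3301]
tool_rot: [0.001, 0.846, 0.533, -0.0]
contact_force: [0.3, 0.2, -0.4]
gripper_width: 1.0
```

```bash
python3 go.py .5 -.1 .3 62 .378 -.307 .2 60.6
```

```text
t 1.2667 p [0.5326 0.1955 0.3301] phi 64.38 tilt [ 0.0005 -0.002  -1.    ] F [ 0.3408  0.217  -0.3752] w 0.999829408845671 q [-0.6724  0.2343  0.2536  1.737  -0.0609  1.1785  0.7216]
[ 0.5 -0.1  0.3] shift mm [-280.5   98.4   30.7] spin 2.4
[ 0.378 -0.307  0.2  ] shift mm [-519.8   77.7  131. ] spin 3.8
```

Emit:
{"name": "step_arm", "arguments": {"targets": [[-35,12,4,0,0],[-70,25,8,0,0],[-105,37,12,1,0],[-140,49,16,1,0],[-175,61,20,1,0],[-210,74,24,2,0],[-245,86,28,2,0],[-280,98,31,2,0],[-310,96,43,3,0],[-340,93,56,3,0],[-370,91,68,4,0],[-400,88,81,4,0],[-430,86,93,4,0],[-460,83,106,4,0],[-490,81,118,4,0],[-520,78,131,4,0],[-520,78,131,4,0],[-520,78,131,4,0],[-520,78,131,4,0]]}}

```text
t: 2.85
eef_pos: [0.3811, -0.3019, 0.1992]
tool_rot: [-0.0, 0.862, 0.507, 0.0]
contact_force: [0.6, -0.3, -0.4]
gripper_width: 0.999
```

```bash
python3 go.py .378 -.307 .058 60.6; python3 - <<'E'
from h import *
from station import bot
t=bot.read_camera("top");s=bot.read_camera("scene")
crop(t,370,200,490,290,"pics/t1.png",5);crop(s,70,150,230,270,"pics/s1.png",5)
E
```

```text
t 2.85 p [ 0.3811 -0.3019  0.1992] phi 60.95 tilt [-0.      0.0008 -1.    ] F [ 0.5612 -0.2554 -0.3688] w 0.9992587731961445 q [ 0.0574  0.2561  0.5704  2.0814 -0.1836  0.8522  1.7983]
[ 0.378 -0.307  0.058] shift mm [ -6.   -0.1 141.2] spin 0.3
```

View pics/s1.png

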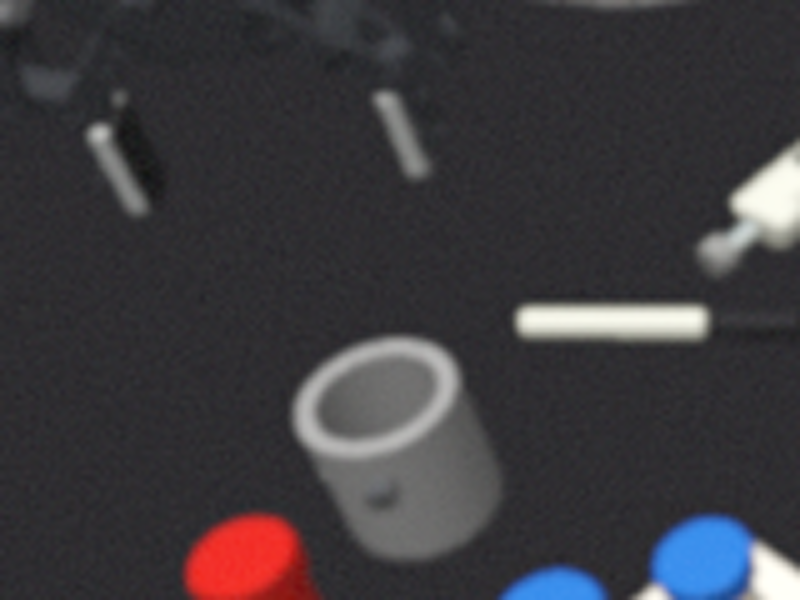

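The open jaws (crop 120,170 and 410,135) hang above and behind the bucket, straddling it across the pin axis; I'll centre and descend.

Emit:
{"name": "step_arm", "arguments": {"targets": [[-6,0,0,0,0],[-6,0,20,0,0],[-6,0,40,0,0]]}}

```text
t: 3.2
eef_pos: [0.3788, -0.3088, 0.1601]
tool_rot: [0.002, 0.862, 0.507, 0.001]
contact_force: [-0.1, 0.7, 0.0]
gripper_width: 1.002
```

```bash
python3 go.py .378 -.307 .058 60.6
```

```text
t 3.2 p [ 0.3788 -0.3088  0.1601] phi 60.95 tilt [ 0.0039 -0.0014 -1.    ] F [-0.1478  0.7012  0.024 ] w 1.001664896288133 q [ 0.1018  0.3237  0.5474  2.1121 -0.244   0.7614  1.8672]
[ 0.378 -0.307  0.058] shift mm [  1.1  -2.  102.1] spin 0.4
```

Emit:
{"name": "step_arm", "arguments": {"targets": [[1,-1,0,0,0],[1,-1,20,0,0],[1,-1,40,0,0],[1,-1,60,0,0],[1,-1,75,0,0],[1,-1,90,0,0],[1,-1,101,0,0],[1,-1,101,0,0],[1,-1,101,0,0]]}}

```text
t: 3.95
eef_pos: [0.3771, -0.3071, 0.0586]
tool_rot: [-0.0, 0.862, 0.507, -0.0]
contact_force: [-0.6, 0.8, -0.3]
gripper_width: 1.001
```

```bash
python3 go.py .378 -.307 .058 60.6
```

```text
t 3.95 p [ 0.3771 -0.3071  0.0586] phi 60.88 tilt [-0.0002  0.0003 -1.    ] F [-0.556   0.82   -0.2886] w 1.0007526269691067 q [ 0.2123  0.5033  0.4257  2.1677 -0.395   0.5443  1.9957]
[ 0.378 -0.307  0.058] shift mm [0.5 0.8 0.6] spin 0.3
```

Emit:
{"name": "step_arm", "arguments": {"targets": [[0,0,0,0,0.3],[0,0,0,0,0.6],[0,0,0,0,1],[0,0,0,0,1],[0,0,0,0,1],[0,0,0,0,1],[0,0,0,0,1],[0,0,0,0,1],[0,0,-10,0,1],[0,0,-30,0,1],[0,0,-60,0,1],[0,0,-90,0,1],[0,0,-120,0,1],[0,0,-150,0,1],[0,0,-150,0,1],[0,0,-150,0,1],[0,0,-150,0,1]], "newtons": 45}}

```text
t: 5.37
eef_pos: [0.3763, -0.3064, 0.2079]
tool_rot: [-0.001, 0.862, 0.507, 0.0]
contact_force: [0.3, -0.4, -3.3]
gripper_width: 0.723
```

```bash
python3 go.py .45 -.2 .25 60 .5325 -.003 .25 60 .5325 -.003 .116 60;  python3 - <<'E'
from h import *
from station import bot
t=bot.read_camera("top");s=bot.read_camera("scene")
np.savez("t2.npz",**t);np.savez("s2.npz",**s)
crop(t,370,200,490,290,"pics/t2.png",5);crop(s,70,120,230,240,"pics/s2.png",5)
E
```

```text
t 5.3667 p [ 0.3763 -0.3064  0.2079] phi 60.87 tilt [-0.0005  0.001  -1.    ] F [ 0.2544 -0.4367 -3.2913] w 0.7230018958316407 q [ 0.0463  0.2432  0.5961  2.0758 -0.1781  0.8722  1.8065]
[ 0.45 -0.2   0.25] shift mm [128.9  12.6 -42. ] spin 0.9
[ 0.5325 -0.003   0.25  ] shift mm [341.1 -11.2 -41.9] spin 0.9
[ 0.5325 -0.003   0.116 ] shift mm [341.  -11.1  92.1] spin 0.9
```

View pics/s2.png

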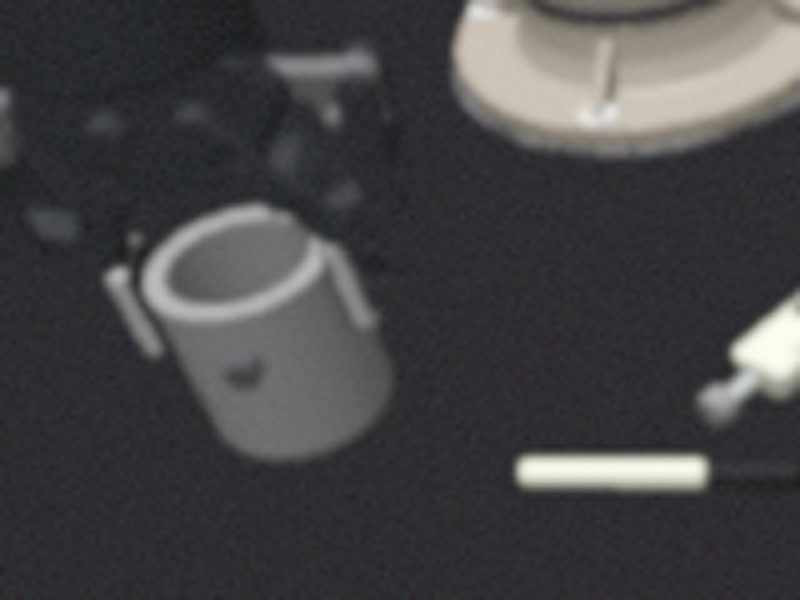

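View pics/t2.png

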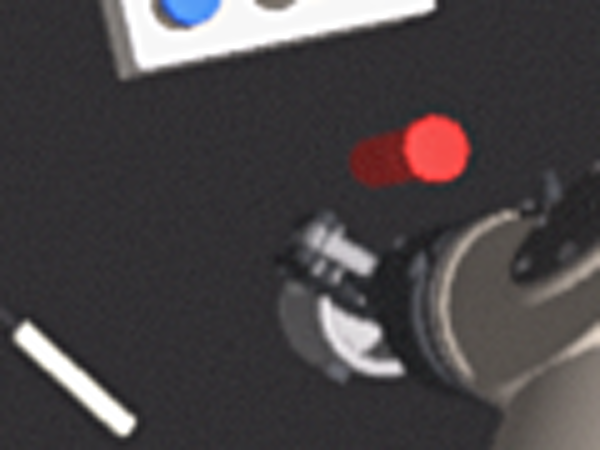

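Bucket is gripped upright (rim centre near crop 235,262 in the scene view). Checking its centre relative to the tool.

```bash
python3 - <<'E'
from h import *
s=dict(np.load("s2.npz"));g=s["frame"].astype(float).mean(2)
m=win(g>125,97,160,138,185)
print(circ(s,m,.208+.0155)); Z=cloud(s)[...,2];print(np.nanmedian(Z[m]),m.sum())
E
```

```text
(array([ 0.38066618, -0.3071516 ,  0.02818066]), np.float64(0.004629390403937754), 142)
0.22178342687895702 322
```

Emit:
{"name": "step_arm", "arguments": {"targets": [[0,0,-20,0,1],[15,2,-42,0,1],[45,4,-42,0,1],[75,7,-42,0,1],[105,10,-42,0,1],[135,12,-42,0,1],[165,9,-42,1,1],[195,5,-42,1,1],[225,2,-42,1,1],[255,-2,-42,1,1],[285,-5,-42,1,1],[315,-8,-42,1,1],[335,-10,-42,1,1],[341,-11,-42,1,1],[341,-11,-42,1,1],[341,-11,-42,1,1],[341,-11,-42,1,1]]}}

```text
t: 6.88
eef_pos: [0.5324, -0.0058, 0.2496]
tool_rot: [0.0, 0.867, 0.498, -0.001]
contact_force: [0.4, -0.2, -3.6]
gripper_width: 0.72
```

```bash
python3 go.py .5325 -.003 .25 60 .5325 -.003 .116 60;  python3 - <<'E'
from h import *
from station import bot
t=bot.read_camera("top");s=bot.read_camera("scene")
np.savez("t3.npz",**t);np.savez("s3.npz",**s)
crop(s,240,110,400,230,"pics/s3.png",5)
g=s["frame"].astype(float).mean(2)
print(proj(s,[.5325,-.003,.266]))
E
```

```text
t 6.8833 p [ 0.5324 -0.0058  0.2496] phi 59.72 tilt [-0.0017 -0.001  -1.    ] F [ 0.4269 -0.1921 -3.5708] w 0.7199455568384143 q [-0.4524  0.256   0.4135  1.9211 -0.1209  0.9904  1.0581]
[ 0.5325 -0.003   0.25  ] shift mm [ 2.5 -1.4 -0.4] spin -0.3
[ 0.5325 -0.003   0.116 ] shift mm [  2.7  -1.2 133.6] spin -0.3
[307.87642576 124.57080796]
```

View pics/s3.png

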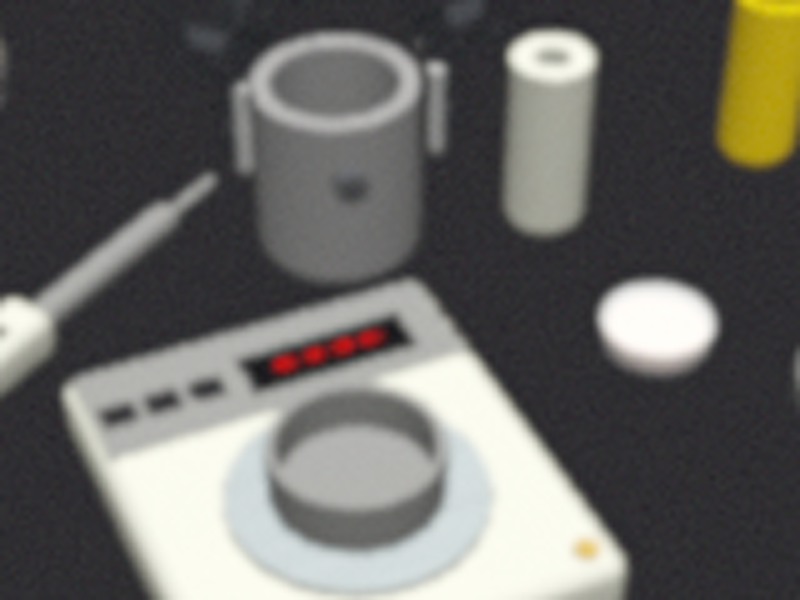

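The bucket hangs upright (rim at crop 335,82) above the cup (355,465). Measure its rim in this view against the TCP.

```bash
python3 - <<'E'
from h import *
s=dict(np.load("s3.npz"));g=s["frame"].astype(float).mean(2)
for th in(120,135):
  m=win(g>th,288,113,326,138)
  print(circ(s,m,.2655))
t=dict(np.load("t3.npz"))
crop(t,260,120,420,240,"pics/t3.png",5)
E
```

```text
(array([ 0.53421351, -0.00885414,  0.03199021]), np.float64(0.003028624687391135), 99)
(array([ 0.53405034, -0.00751381,  0.03058693]), np.float64(0.0009915833620404628), 80)
```

View pics/t3.png

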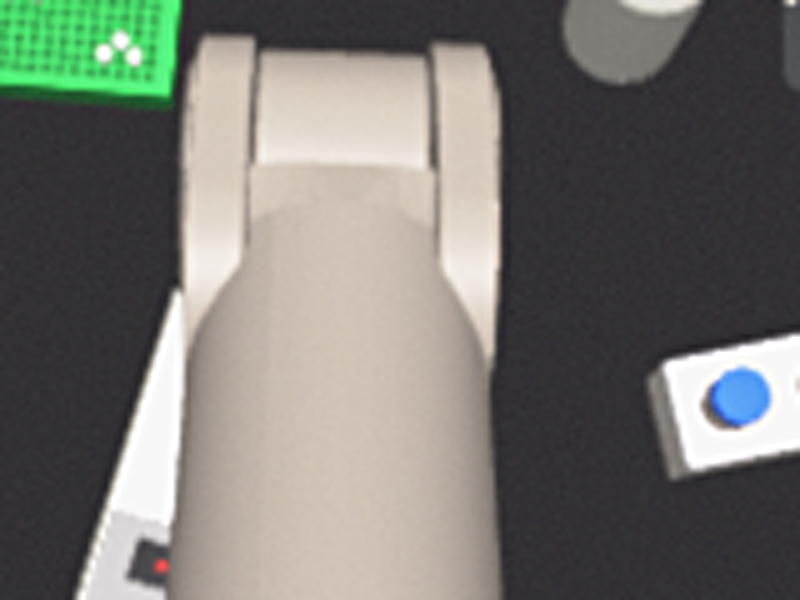

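Emit:
{"name": "step_arm", "arguments": {"targets": [[3,-2,10,0,1],[3,-2,30,0,1],[3,-2,50,0,1],[3,-2,70,0,1],[3,-2,85,0,1],[3,-2,95,0,1],[3,-2,102,0,1],[3,-2,102,0,1],[3,-2,102,0,1]]}}

```text
t: 7.73
eef_pos: [0.5332, -0.0005, 0.1484]
tool_rot: [0.0, 0.867, 0.499, 0.0]
contact_force: [-0.0, -0.1, -3.5]
gripper_width: 0.725
```

```bash
python3 go.py .5325 -.003 .116 60;  python3 - <<'E'
from h import *
from station import bot
s=bot.read_camera("scene")
crop(s,240,110,400,230,"pics/s4.png",5)
E
```

```text
t 7.7333 p [ 0.5332 -0.0005  0.1484] phi 59.84 tilt [ 0.0001 -0.     -1.    ] F [-0.0436 -0.0657 -3.5351] w 0.7251903212223412 q [-0.414   0.3931  0.3705  2.0105 -0.2001  0.7722  1.1192]
[ 0.5325 -0.003   0.116 ] shift mm [-2.6  0.6 32.4] spin -0.2
```

View pics/s4.png

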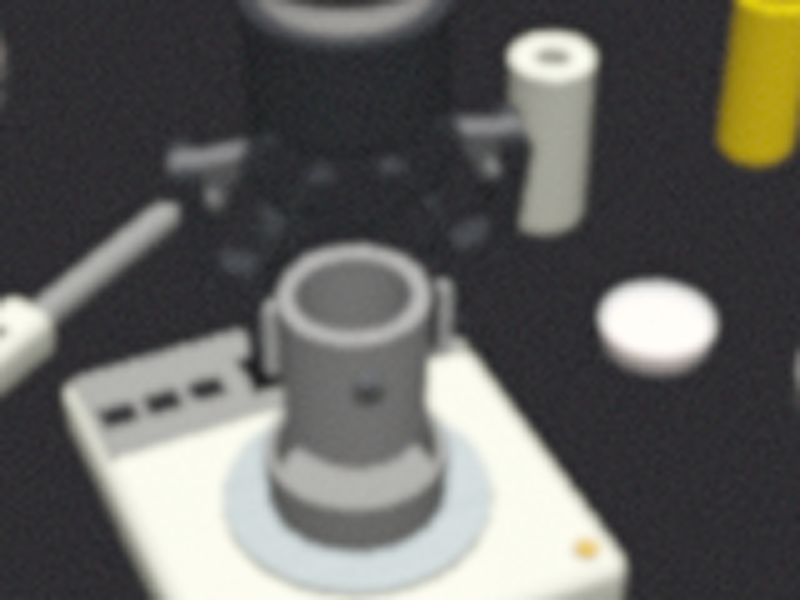

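Emit:
{"name": "step_arm", "arguments": {"targets": [[-1,0,5,0,1],[-1,0,12,0,1],[-1,0,18,0,1],[-1,0,24,0,1],[-1,0,29,0,1],[-1,0,31,0,1],[-1,0,32,0,1]]}}

```text
t: 8.37
eef_pos: [0.5322, -0.0012, 0.1157]
tool_rot: [-0.0, 0.867, 0.499, -0.001]
contact_force: [-2.2, -0.3, 4.8]
gripper_width: 0.725
```

```bash
python3 go.py .5325 -.003 .116 60;  python3 - <<'E'
from h import *
from station import bot
s=bot.read_camera("scene")
crop(s,240,110,400,230,"pics/s5.png",5)
E
```

```text
t 8.3667 p [ 0.5322 -0.0012  0.1157] phi 59.86 tilt [-0.0012 -0.0002 -1.    ] F [-2.2346 -0.309   4.7946] w 0.7246625063391362 q [-0.3934  0.4432  0.3495  2.0319 -0.2286  0.7044  1.1451]
[ 0.5325 -0.003   0.116 ] shift mm [-1.4  1.1 -0.3] spin -0.1
```

View pics/s5.png

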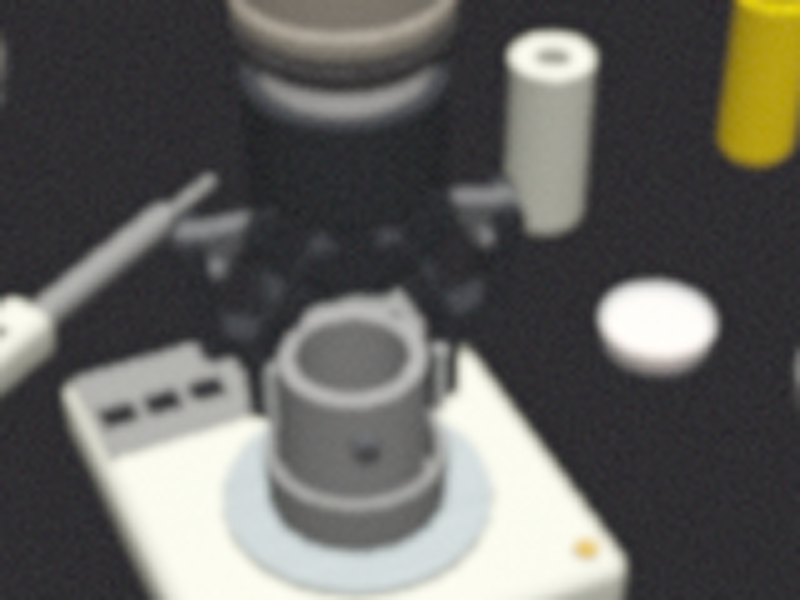

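Emit:
{"name": "step_arm", "arguments": {"targets": [[0,0,0,0,0.2],[0,0,0,0,0.1],[0,0,0,0,0],[0,0,0,0,0],[0,0,0,0,0],[0,0,-10,0,0],[0,0,-30,0,0],[0,0,-60,0,0],[0,0,-100,0,0],[0,0,-140,0,0],[0,0,-180,0,0],[0,0,-180,0,0]]}}

```text
t: 9.42
eef_pos: [0.5365, -0.0017, 0.3051]
tool_rot: [0.002, 0.867, 0.498, 0.007]
contact_force: [1.2, 0.7, 0.3]
gripper_width: 1.001
```

```bash
python3 go.py .53 .2 .3 60 .514 .3836 .25 60;  python3 - <<'E'
from h import *
from station import bot
s=bot.read_camera("scene");np.savez("s6.npz",**s)
crop(s,240,110,400,230,"pics/s6.png",5)
E
```

```text
t 9.4167 p [ 0.5365 -0.0017  0.3051] phi 59.8 tilt [ 0.0136  0.0027 -0.9999] F [1.2036 0.689  0.3379] w 1.0013310997642075 q [-0.4798  0.1961  0.429   1.8565 -0.0935  1.0943  1.0274]
[0.53 0.2  0.3 ] shift mm [ 171.  -107.1    5.5] spin -0.2
[0.514  0.3836 0.25  ] shift mm [ 321.2 -213.8   55.8] spin -0.2
```

View pics/s6.png

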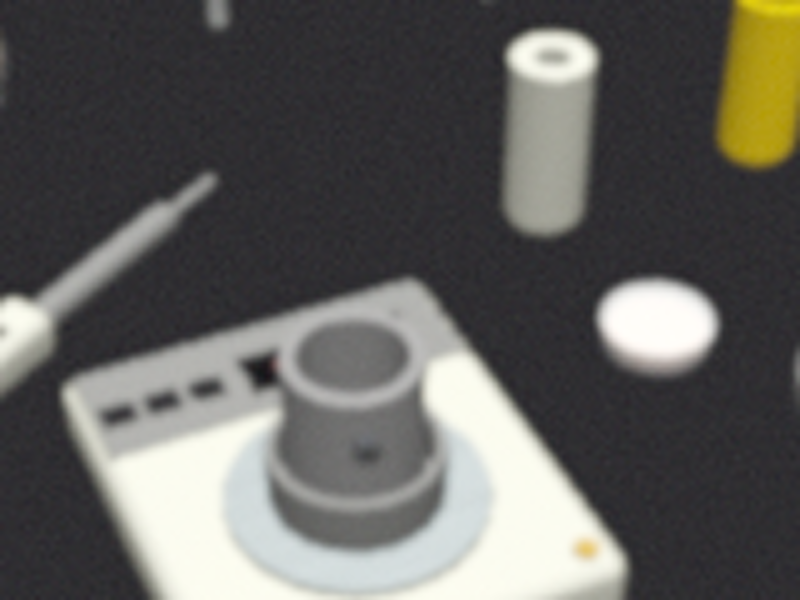

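Bucket is down in the cup and upright (rim at crop 350,360). Now the white wide-bored adapter.

Emit:
{"name": "step_arm", "arguments": {"targets": [[28,-19,5,-3,0],[56,-37,10,-6,0],[84,-56,15,-9,0],[112,-75,20,-12,0],[140,-93,25,-15,0],[168,-112,30,-18,0],[196,-130,35,-21,0],[224,-149,40,-24,0],[252,-168,45,-27,0],[280,-186,50,-30,0],[308,-205,55,-30,0],[321,-214,56,-30,0],[321,-214,56,-30,0],[321,-214,56,-30,0],[321,-214,56,-30,0]]}}

```text
t: 10.72
eef_pos: [0.5093, 0.3818, 0.2401]
tool_rot: [0.001, 0.709, 0.706, -0.001]
contact_force: [-0.4, -1.1, -0.1]
gripper_width: 0.997
```

```bash
python3 go.py .514 .3836 .095 90;  python3 - <<'E'
from h import *
from station import bot
s=bot.read_camera("scene")
crop(s,340,50,500,170,"pics/s7.png",5)
s6=dict(np.load("s6.npz"));g=s6["frame"].astype(float).mean(2)
for th in(115,125,135):
  print(circ(s6,win(g>th,290,170,330,192),.130))
E
```

```text
t 10.7167 p [0.5093 0.3818 0.2401] phi 89.74 tilt [-0.     -0.0016 -1.    ] F [-0.3505 -1.1265 -0.0721] w 0.9969149096237864 q [-0.8643  0.4279  0.1654  1.6749 -0.0776  1.0463  0.8917]
[0.514  0.3836 0.095 ] shift mm [  2.    4.7 145.1] spin -0.3
(array([0.53192298, 0.00192106, 0.03771103]), np.float64(0.005336993626569915), 132)
(array([0.53199364, 0.00411265, 0.03632561]), np.float64(0.004628501290914519), 109)
(array([0.53215878, 0.00456506, 0.03591493]), np.float64(0.004857362755486315), 110)
```

View pics/s7.png

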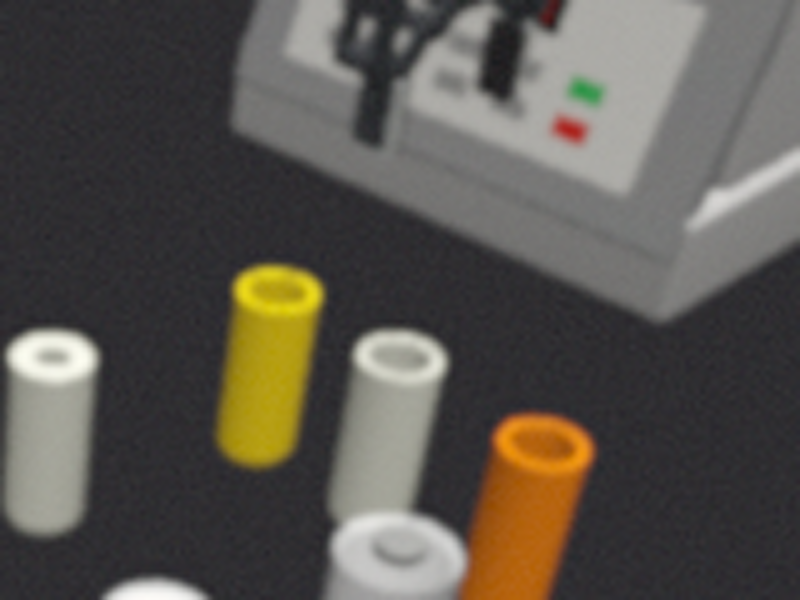

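Emit:
{"name": "step_arm", "arguments": {"targets": [[2,5,20,0,0],[2,5,50,0,0],[2,5,80,0,0],[2,5,105,0,0],[2,5,125,0,0],[2,5,140,0,0],[2,5,145,0,0],[2,5,145,0,0],[2,5,145,0,0]]}}

```text
t: 11.52
eef_pos: [0.5146, 0.3851, 0.0962]
tool_rot: [0.0, 0.708, 0.706, 0.0]
contact_force: [-0.2, -0.3, 0.8]
gripper_width: 1.0
```

```bash
python3 go.py .514 .3836 .095 90;  python3 - <<'E'
from h import *
from station import bot
s=bot.read_camera("scene");t=bot.read_camera("top")
np.savez("t8.npz",**t);np.savez("s8.npz",**s)
crop(s,340,50,500,170,"pics/s8.png",5)
crop(t,270,150,370,225,"pics/t8.png",8)
Zt=cloud(t)[...,2];Zs=cloud(s)[...,2]
print("b t",circ(t,win(Zt>.118,290,170,350,240),.13),"b s",circ(s,win(Zs>.122,280,160,345,235),.13))
E
```

```text
t 11.5167 p [0.5146 0.3851 0.0962] phi 89.78 tilt [ 0.0009  0.0003 -1.    ] F [-0.2122 -0.2669  0.8439] w 1.0002550705240192 q [-0.8383  0.6014  0.1361  1.7647 -0.1086  0.7819  0.9182]
[0.514  0.3836 0.095 ] shift mm [-1.5 -0.6  1.2] spin -0.2
b t (array([ 0.53010296, -0.00263949,  0.02985952]), np.float64(0.0008659386304452691), 65) b s (array([ 0.53355042, -0.00338783,  0.03226917]), np.float64(0.0015780206423544982), 76)
```

View pics/s8.png

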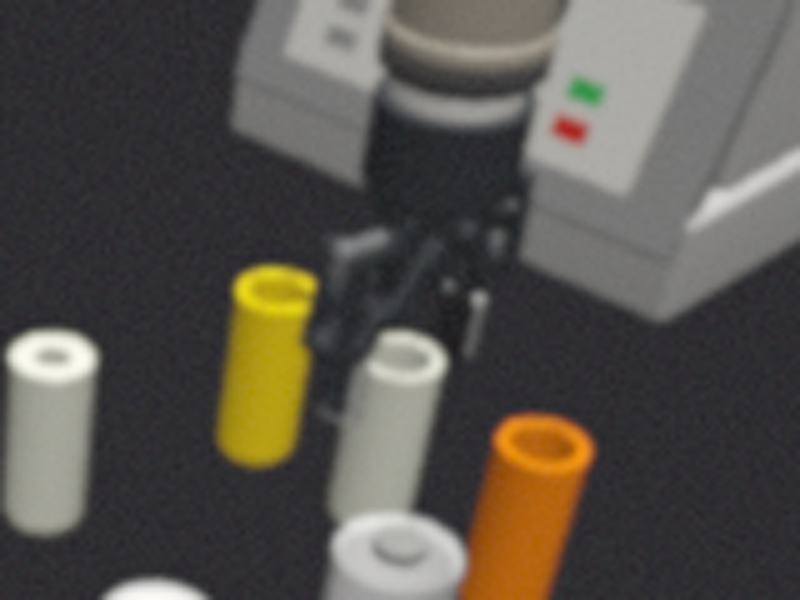

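View pics/t8.png

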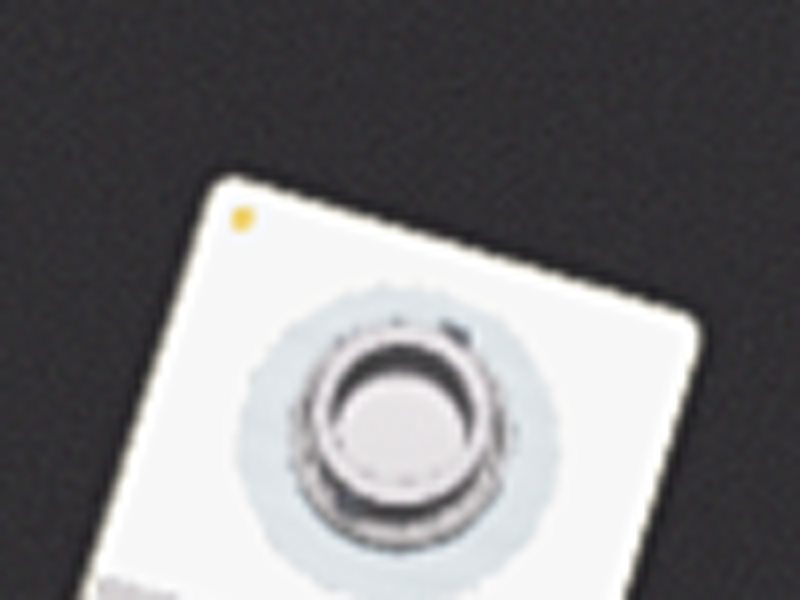

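Jaws straddle the adapter mouth (crop 410,355); the bucket is centred in the cup (top crop 402,415). Gripping and lifting.

Emit:
{"name": "step_arm", "arguments": {"targets": [[-1,0,0,0,0.3],[-1,0,0,0,0.6],[-1,0,0,0,1],[-1,0,0,0,1],[-1,0,0,0,1],[-1,0,0,0,1],[-1,0,0,0,1],[-1,0,0,0,1],[-1,0,0,0,1],[-1,0,-10,0,1],[-1,0,-30,0,1],[-1,0,-60,0,1],[-1,0,-95,0,1],[-1,0,-130,0,1],[-1,0,-165,0,1],[-1,0,-200,0,1],[-1,0,-225,0,1],[-1,0,-225,0,1],[-1,0,-225,0,1]], "newtons": 40}}

```text
t: 13.2
eef_pos: [0.5141, 0.385, 0.3222]
tool_rot: [0.0, 0.708, 0.706, 0.002]
contact_force: [0.7, 0.2, -1.9]
gripper_width: 0.506
```

```bash
python3 go.py .532 -.003 .3 90
```

```text
t 13.2 p [0.5141 0.385  0.3222] phi 89.85 tilt [ 0.0023  0.0022 -1.    ] F [ 0.718   0.1609 -1.9238] w 0.5061670898346402 q [-0.871   0.3699  0.1776  1.5683 -0.0686  1.2063  0.8873]
[ 0.532 -0.003  0.3  ] shift mm [-388.    18.8   21.4] spin -0.2
```

Emit:
{"name": "step_arm", "arguments": {"targets": [[-25,1,0,0,1],[-55,3,3,0,1],[-90,5,5,0,1],[-125,7,8,0,1],[-160,9,10,0,1],[-195,10,12,0,1],[-230,12,14,0,1],[-265,13,16,0,1],[-300,15,18,0,1],[-330,16,20,0,1],[-360,18,21,0,1],[-380,19,21,0,1],[-388,19,21,0,1],[-388,19,21,0,1],[-388,19,21,0,1],[-388,19,21,0,1]]}}

```text
t: 14.53
eef_pos: [0.5315, -0.0011, 0.2987]
tool_rot: [-0.001, 0.707, 0.707, -0.0]
contact_force: [0.1, -0.0, -1.0]
gripper_width: 0.516
```

```bash
python3 go.py .532 -.003 .24 90;  python3 - <<'E'
from h import *
from station import bot
s=bot.read_camera("scene");np.savez("s9.npz",**s)
crop(s,240,80,400,200,"pics/s9.png",5)
print(proj(s,bot.get_obs()["eef_pos"]))
E
```

```text
t 14.5333 p [ 0.5315 -0.0011  0.2987] phi 90.01 tilt [-0.0012  0.0006 -1.    ] F [ 0.0594 -0.0333 -1.0025] w 0.5157916062908235 q [-0.4202  0.1985  0.3563  1.8621 -0.0782  1.0955  1.5366]
[ 0.532 -0.003  0.24 ] shift mm [-1.9  0.6 58.7] spin 0.0
[307.91640234 107.84822008]
```

View pics/s9.png

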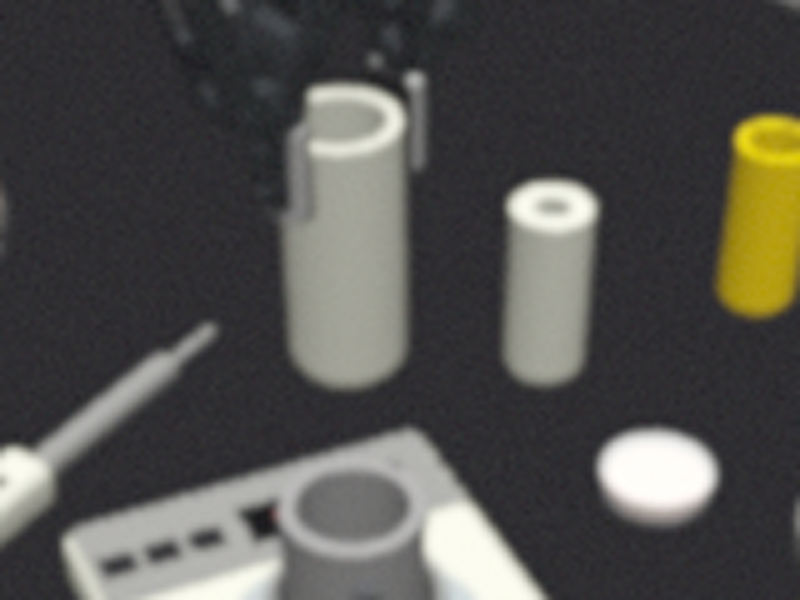

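```bash
python3 - <<'E'
from h import *
s=dict(np.load("s9.npz"));g=s["frame"].astype(float).mean(2)
c=np.array([.5315,-.0011])
ax=lambda z:proj(s,[*c,z])
for row in(128,134,140,146,150):
    r=g[row]; 
    e=[x+ (110-r[x])/(r[x+1]-r[x]) for x in range(285,335) if (r[x]-110)*(r[x+1]-110)<0]
    z=np.interp(-row,[-ax(k)[1] for k in np.linspace(.19,.31,50)],np.linspace(.19,.31,50))
    print(row,np.round(e,2),"mid",np.mean([e[0],e[-1]]).round(2),"exp",ax(z).round(2))
th=np.linspace(0,2*np.pi,200)
for z in(.2027,.2047):
  P=np.array([proj(s,[c[0]+.02*np.cos(a),c[1]+.02*np.sin(a),z]) for a in th]);print("low row exp(r20)",P[:,1].max())
  P=np.array([proj(s,[c[0]+.022*np.cos(a),c[1]+.022*np.sin(a),z+.004]) for a in th]);print("low row exp",P[:,1].max())
for col in(307,309,311): print(col,g[148:162,col].round())
th2=g
m=win(g>165,301,95,323,114)
print(circ(s,m,.2987+.008))
E
```

```text
128 [296.74 320.23] mid 308.49 exp [308.45 128.  ]
134 [296.93 320.32] mid 308.62 exp [308.62 134.  ]
140 [297.57 320.28] mid 308.92 exp [308.78 140.  ]
146 [297.82 320.32] mid 309.07 exp [308.95 146.  ]
150 [298.23 320.08] mid 309.16 exp [309.06 150.  ]
low row exp(r20) 158.60169100107524
low row exp 157.56007571286744
low row exp(r20) 157.756737304428
low row exp 156.70798533128817
307 [158. 158. 159. 158. 160. 158. 157. 153. 132. 101.  61.  48.  47.  46.]
309 [159. 160. 159. 158. 158. 159. 160. 154. 134. 102.  66.  49.  47.  48.]
311 [158. 158. 159. 160. 159. 159. 158. 152. 135.  99.  63.  46.  46.  49.]
(array([ 0.53247392, -0.00151394,  0.0207362 ]), np.float64(0.004646441799461526), 75)
```

```bash
python3 - <<'E'
from h import *
for n in("s9","s8","s6"):
  s=dict(np.load(n+".npz"));g=s["frame"].astype(float).mean(2)
  for th in(115,125):
    m=(g<th).astype(np.uint8)
    k,l,st,ce=cv2.connectedComponentsWithStats(win(m,285,170,335,195),connectivity=4)
    i=l[182,310]; print(n,th,st[i],circ(s,l==i,.13))
print(g[182,290:332].round()); print(g[168:196,310].round())
t=dict(np.load("t8.npz"));gt=t["frame"].astype(float).mean(2)
print(gt[202,300:345].round());print(gt[185:225,320].round())
E
```

```text
s9 115 [300 176  21  11 191] (array([ 0.53175432, -0.00093819,  0.01836038]), np.float64(0.0018785540722799645), 47)
s9 125 [300 175  21  13 217] (array([ 0.53177323, -0.00084944,  0.01981748]), np.float64(0.001387777289980769), 49)
s8 115 [300 176  21  11 189] (array([ 0.53198626, -0.00106592,  0.01853083]), np.float64(0.0019413024240724993), 47)
s8 125 [300 175  21  13 220] (array([ 0.53167304, -0.0009444 ,  0.01994795]), np.float64(0.0011650034007330882), 49)
s6 115 [300 176  21  11 189] (array([ 0.53171892, -0.00092722,  0.01856863]), np.float64(0.0021987183707294095), 47)
s6 125 [300 175  22  13 220] (array([ 0.53183771, -0.00090557,  0.01989535]), np.float64(0.0012678123210502115), 49)
[ 58.  48.  40.  40.  74. 130. 171. 182. 168. 133. 108. 100. 104. 108.
 109. 110. 111. 111. 113. 115. 114. 111. 115. 111. 112. 109. 106. 107.
 103.  98. 103. 134. 169. 182. 185. 196. 215. 228. 234. 240. 243. 244.]
[ 85. 135. 168. 180. 183. 167. 138. 120. 113. 113. 114. 112. 112. 113.
 114. 113. 111. 111. 115. 122. 148. 172. 175. 150. 123. 111. 113. 114.]
[226. 224. 226. 227. 228. 224. 194. 177. 142. 208. 217. 153. 190. 235.
 232. 229. 229. 229. 229. 229. 230. 230. 230. 229. 230. 232. 233. 194.
 105. 180. 224. 163. 141. 204. 221. 229. 228. 227. 224. 231. 245. 248.
 247. 247. 247.]
[246. 231. 227. 228. 216. 198. 228. 209.  94.  68.  78. 125. 206. 236.
 232. 230. 229. 230. 229. 228. 229. 228. 229. 228. 215. 204. 231. 211.
  87.  67. 116. 181. 174. 127. 199. 230. 226. 225. 226. 227.]
```

Scene view agrees: adapter axis = TCP (0.5315, -0.0011), bucket bore (0.5318, -0.0010). Lowering straight down.

Emit:
{"name": "step_arm", "arguments": {"targets": [[0,0,15,0,1],[0,0,35,0,1],[0,0,50,0,1],[0,0,60,0,1],[0,0,67,0,1],[0,0,73,0,1],[0,0,78,0,1],[0,0,83,0,1],[0,0,88,0,1],[0,0,88,0,1]]}}

```text
t: 15.42
eef_pos: [0.5314, -0.0032, 0.2106]
tool_rot: [-0.0, 0.708, 0.706, -0.0]
contact_force: [-0.3, 0.1, -0.8]
gripper_width: 0.51
```

```bash
python3 go.py .5318 -.001 .162 90;  python3 - <<'E'
from h import *
from station import bot
s=bot.read_camera("scene")
crop(s,240,80,400,200,"pics/s10.png",5)
E
```

```text
t 15.4167 p [ 0.5314 -0.0032  0.2106] phi 89.86 tilt [-0.001  -0.0001 -1.    ] F [-0.2911  0.0855 -0.7691] w 0.5104687140912273 q [-0.3938  0.2979  0.3419  1.9605 -0.1255  0.9043  1.5803]
[ 0.5318 -0.001   0.162 ] shift mm [ 2.2  0.4 48.6] spin -0.1
```

View pics/s10.png

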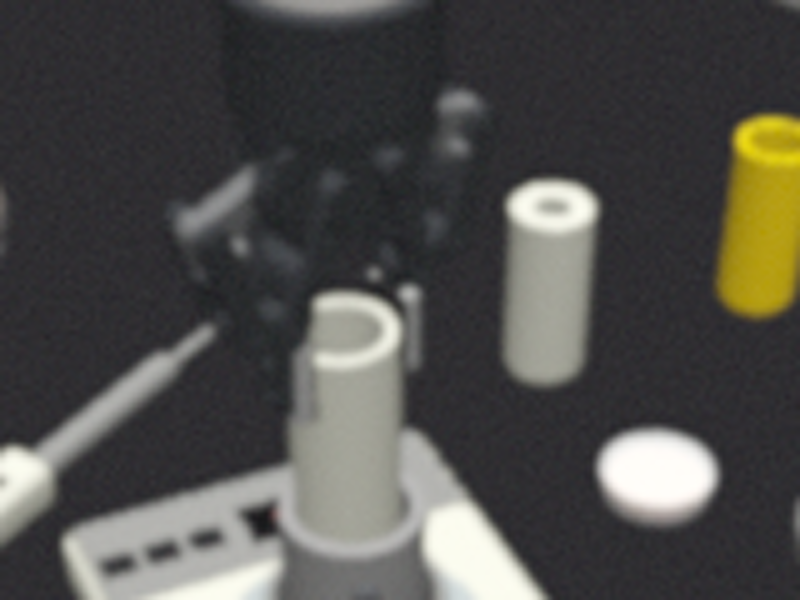

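Emit:
{"name": "step_arm", "arguments": {"targets": [[1,0,0,0,1],[2,0,8,0,1],[2,0,16,0,1],[2,0,24,0,1],[2,0,32,0,1],[2,0,40,0,1],[2,0,45,0,1],[2,0,47,0,1]]}}

```text
t: 16.13
eef_pos: [0.5314, -0.0013, 0.1631]
tool_rot: [-0.0, 0.708, 0.706, -0.001]
contact_force: [0.3, 0.6, -0.5]
gripper_width: 0.507
```

```bash
python3 go.py .5318 -.001 .162 90
```

```text
t 16.1333 p [ 0.5314 -0.0013  0.1631] phi 89.86 tilt [-0.0012 -0.0004 -1.    ] F [ 0.2878  0.6472 -0.4887] w 0.5070571545525464 q [-0.3779  0.3637  0.3239  2.0005 -0.1577  0.8024  1.6046]
[ 0.5318 -0.001   0.162 ] shift mm [0.3 0.4 1.1] spin -0.1
```

Emit:
{"name": "step_arm", "arguments": {"targets": [[0,0,1,0,1],[0,0,2,0,1],[0,0,2,0,1]]}}

```text
t: 16.38
eef_pos: [0.5318, -0.0012, 0.1623]
tool_rot: [0.0, 0.708, 0.706, 0.0]
contact_force: [0.2, 0.5, -0.2]
gripper_width: 0.509
```

```bash
python3 go.py
```

```text
t 16.3833 p [ 0.5318 -0.0012  0.1623] phi 89.85 tilt [ 0.0001  0.0001 -1.    ] F [ 0.1571  0.5359 -0.2038] w 0.5087909251377105 q [-0.3773  0.3648  0.3234  2.0011 -0.1589  0.7993  1.6056]
```

Emit:
{"name": "step_arm", "arguments": {"targets": [[0,0,1,0,1],[0,0,1,0,0.4],[0,0,1,0,0.2],[0,0,0,0,0],[0,0,0,0,0],[0,0,0,0,0],[0,0,-10,0,0],[0,0,-30,0,0],[0,0,-60,0,0],[0,0,-100,0,0],[0,0,-140,0,0],[0,0,-140,0,0],[0,0,-140,0,0]]}}

```text
t: 17.47
eef_pos: [0.5332, -0.0013, 0.3055]
tool_rot: [0.002, 0.708, 0.706, 0.003]
contact_force: [-0.1, -0.3, -0.5]
gripper_width: 1.003
```

```bash
python3 go.py .563 -.3065 .25 75;  python3 - <<'E'
from h import *
from station import bot
s=bot.read_camera("scene");np.savez("s11.npz",**s)
crop(s,240,80,400,200,"pics/s11.png",5)
t=dict(np.load("top0.npz"));s=dict(np.load("scene0.npz"))
# tube via scene colour mask, rack direction
for n,c,w in(("t",t,(420,180,445,205)),("s",s,(165,255,195,295))):
  b=c["frame"].astype(int); m=win(b[...,2]-b[...,0]>60,*w)
  # top face is brighter
  g=b[...,2]; print(n,np.unique(g[m]//10,return_counts=True))
  m2=m&(g>215); print(circ(c,m2,.125))
E
```

```text
t 17.4667 p [ 0.5332 -0.0013  0.3055] phi 89.85 tilt [ 0.006   0.0014 -1.    ] F [-0.0561 -0.3422 -0.4609] w 1.002679098677745 q [-0.4264  0.1913  0.3631  1.8547 -0.0768  1.1029  1.533 ]
[ 0.563  -0.3065  0.25  ] shift mm [-305.2   30.3   55.3] spin 14.8
t (array([13, 14, 17, 18, 20, 21, 22, 23, 24, 25]), array([ 1,  1,  1,  1,  1,  4,  2,  5, 92, 10]))
(array([ 0.56294331, -0.30697183,  0.01516069]), np.float64(0.0007159626526127236), 31)
s (array([ 9, 10, 11, 12, 13, 14, 15, 16, 17, 18, 19, 20, 21, 22, 23]), array([  1,   2,   6,   8,  12,  31,  21,  14,  15,  11,  16,  14,  20,
        27, 202]))
(array([ 0.56246595, -0.30633281,  0.01482258]), np.float64(0.0004836638934173388), 49)
```

View pics/s11.png

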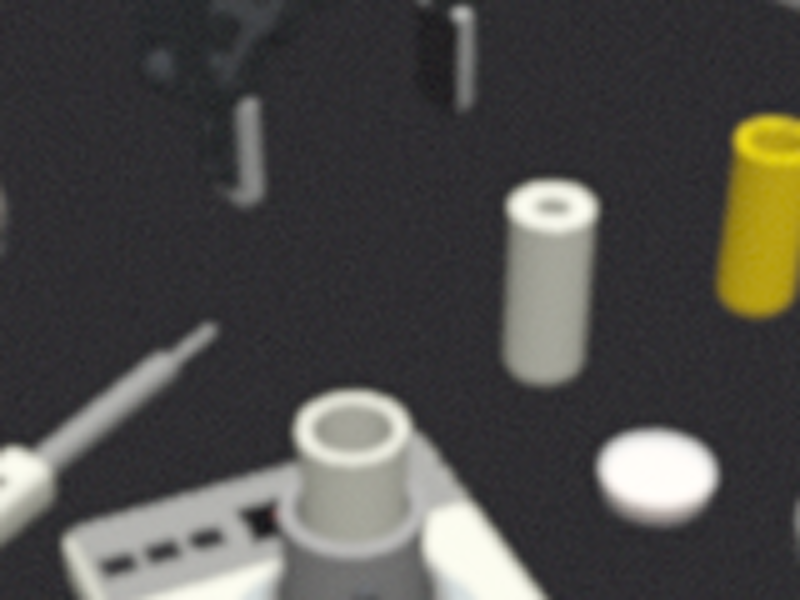

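Adapter is down in the bucket with its mouth (crop 352,430) level. Tall tube measured at (0.5627, -0.3066) in both views. Moving over it.

Emit:
{"name": "step_arm", "arguments": {"targets": [[-28,3,5,4,0],[-56,6,10,8,0],[-84,9,15,12,0],[-112,12,20,16,0],[-140,15,25,20,0],[-168,18,30,24,0],[-196,21,35,28,0],[-224,24,40,32,0],[-252,27,45,36,0],[-280,29,50,40,0],[-305,30,55,45,0],[-305,30,55,45,0],[-305,30,55,45,0],[-305,30,55,45,0],[-305,30,55,45,0]]}}

```text
t: 18.77
eef_pos: [0.5612, -0.3046, 0.2467]
tool_rot: [-0.001, 0.924, 0.383, -0.0]
contact_force: [0.5, 0.2, -0.0]
gripper_width: 1.002
```

```bash
python3 go.py .5627 -.3066 .121 45
```

```text
t 18.7667 p [ 0.5612 -0.3046  0.2467] phi 45.0 tilt [-0.0009  0.0014 -1.    ] F [ 0.4802  0.2467 -0.0228] w 1.002443026996351 q [-0.0277  0.4749  0.5964  1.6844 -0.2971  1.0754  1.4458]
[ 0.5627 -0.3066  0.121 ] shift mm [ -0.4   2.7 125.7] spin 0.0
```

Emit:
{"name": "step_arm", "arguments": {"targets": [[0,3,15,0,0],[0,3,40,0,0],[0,3,65,0,0],[0,3,85,0,0],[0,3,100,0,0],[0,3,110,0,0],[0,3,118,0,0],[0,3,122,0,0],[0,3,124,0,0],[0,3,124,0,0]]}}

```text
t: 19.6
eef_pos: [0.5633, -0.3084, 0.1235]
tool_rot: [0.0, 0.924, 0.382, 0.0]
contact_force: [-0.0, 0.5, 0.7]
gripper_width: 0.998
```

```bash
python3 go.py .5627 -.3066 .121 45;  python3 - <<'E'
from h import *
from station import bot
s=bot.read_camera("scene")
crop(s,90,190,250,310,"pics/s12.png",5)
E
```

```text
t 19.6 p [ 0.5633 -0.3084  0.1235] phi 44.88 tilt [ 0.0004 -0.0002 -1.    ] F [-0.0458  0.4765  0.725 ] w 0.9978723278974901 q [ 0.0341  0.6179  0.5222  1.7715 -0.3924  0.8568  1.5205]
[ 0.5627 -0.3066  0.121 ] shift mm [ 0.8 -1.7  2.5] spin -0.1
```

View pics/s12.png

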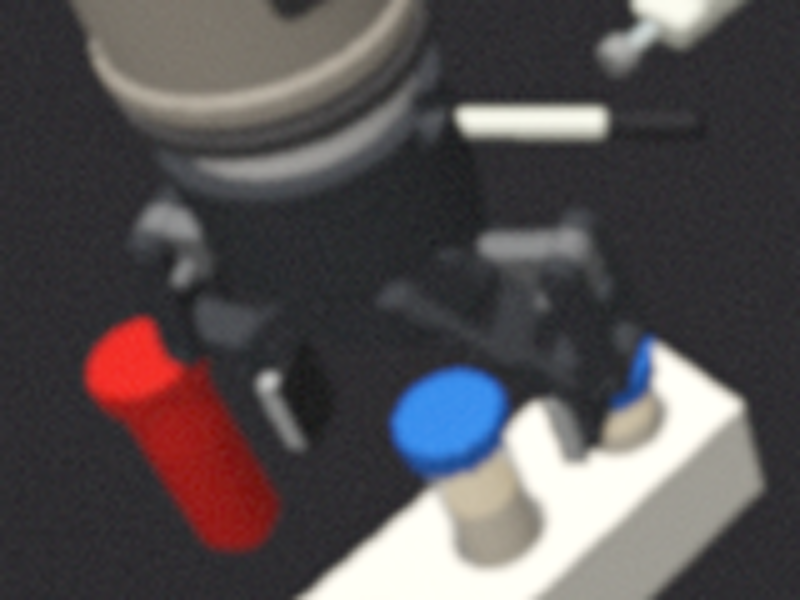

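```bash
python3 - <<'E'
from h import *
s=dict(np.load("scene0.npz"))
for X in([.5633,-.3084,.1235],[.5633,-.3084,.115],[.5627,-.3066,.125]): print(X,((proj(s,X)-[90,190])*5).round())
for d in(-1,1):
  for z in (.115,.137): print(d,z,((proj(s,[.5633+d*.0425*.707,-.3084+d*.0425*.707,z])-[90,190])*5).round())
E
```

```text
[0.5633, -0.3084, 0.1235] [442. 419.]
[0.5633, -0.3084, 0.115] [449. 434.]
[0.5627, -0.3066, 0.125] [445. 413.]
-1 0.115 [324. 426.]
-1 0.137 [304. 387.]
1 0.115 [574. 442.]
1 0.137 [559. 403.]
```

Geometry projects where expected: tube cap (crop 448,415) lies between the pads (about 320 and 575). Close and lift.

Emit:
{"name": "step_arm", "arguments": {"targets": [[1,-1,2,0,0],[1,-1,2,0,0.3],[1,-1,2,0,0.6],[1,-1,2,0,1],[1,-1,2,0,1],[1,-1,2,0,1],[1,-1,2,0,1],[1,-1,2,0,1],[1,-1,2,0,1],[1,-1,2,0,1],[1,-1,2,0,1]], "newtons": 35}}

```text
t: 20.57
eef_pos: [0.5633, -0.3072, 0.1216]
tool_rot: [0.0, 0.924, 0.382, 0.0]
contact_force: [0.1, 0.0, 4.1]
gripper_width: 0.383
```

```bash
python3 go.py;  python3 - <<'E'
from h import *
from station import bot
s=bot.read_camera("scene")
crop(s,90,190,250,310,"pics/s13.png",5)
E
```

```text
t 20.5667 p [ 0.5633 -0.3072  0.1216] phi 44.85 tilt [ 0.0006 -0.0003 -1.    ] F [0.1323 0.0494 4.104 ] w 0.3827420639889846 q [ 0.033   0.6193  0.521   1.7741 -0.3938  0.8526  1.5197]
```

View pics/s13.png

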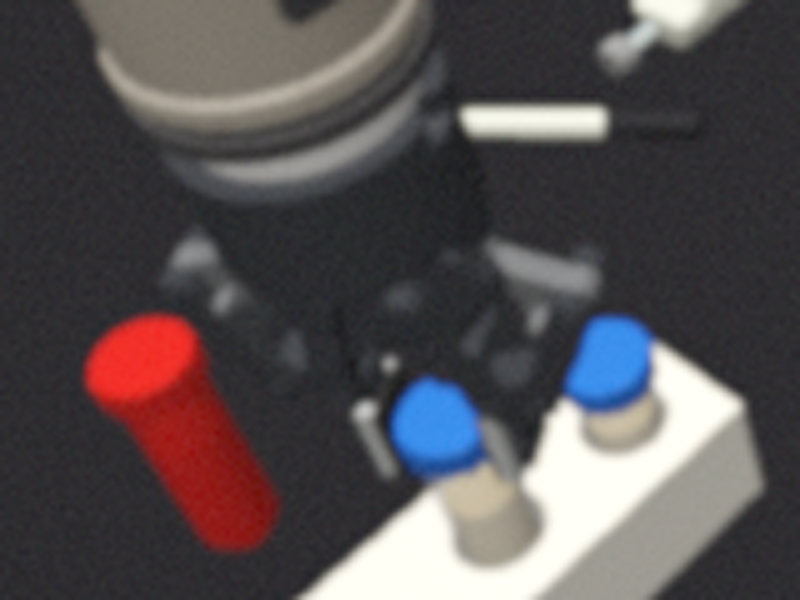

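The pads grip the blue cap (crop 437,430) at 34 mm. Lifting straight.

Emit:
{"name": "step_arm", "arguments": {"targets": [[0,0,-5,0,1],[0,0,-15,0,1],[0,0,-30,0,1],[0,0,-50,0,1],[0,0,-75,0,1],[0,0,-100,0,1],[0,0,-130,0,1],[0,0,-160,0,1],[0,0,-185,0,1],[0,0,-205,0,1],[0,0,-205,0,1],[0,0,-205,0,1]]}}

```text
t: 21.62
eef_pos: [0.5632, -0.3072, 0.3278]
tool_rot: [0.001, 0.924, 0.381, 0.001]
contact_force: [-0.4, 0.9, -0.9]
gripper_width: 0.384
```

```bash
python3 go.py .5318 -.001 .32 45;  python3 - <<'E'
from h import *
from station import bot
s=bot.read_camera("scene");np.savez("s14.npz",**s)
crop(s,90,110,250,230,"pics/s14.png",5)
a=dict(np.load("s11.npz"));g=a["frame"].astype(float).mean(2)
crop(a,295,150,330,190,"pics/x.png",10)
for th in(175,190):
  m=win(g>th,295,155,327,178); print("outer",circ(a,m,.17))
  k,l,st,ce=cv2.connectedComponentsWithStats(win((g<th).astype(np.uint8),298,158,325,174),connectivity=4)
  i=l[166,310];print("bore",st[i],circ(a,l==i,.17))
E
```

```text
t 21.6167 p [ 0.5632 -0.3072  0.3278] phi 44.85 tilt [ 0.0022 -0.0006 -1.    ] F [-0.4296  0.9346 -0.8687] w 0.38353581863297026 q [-0.0506  0.4113  0.6316  1.5844 -0.2541  1.227   1.4098]
[ 0.5318 -0.001   0.32  ] shift mm [ 193.7 -239.3    7.5] spin -0.1
outer (array([ 5.32882952e-01, -4.72883283e-04,  2.22140300e-02]), np.float64(0.0007082900471792064), 53)
bore [303 162  15   8  94] (array([5.31732717e-01, 3.17605888e-04, 1.23623385e-02]), np.float64(0.0011685551309653553), 31)
outer (array([5.32188677e-01, 9.52174143e-05, 2.11933332e-02]), np.float64(0.0006713952522930565), 50)
bore [303 161  15   9 111] (array([5.31230991e-01, 4.14663025e-04, 1.36663778e-02]), np.float64(0.0009112234381039192), 34)
```

View pics/s14.png

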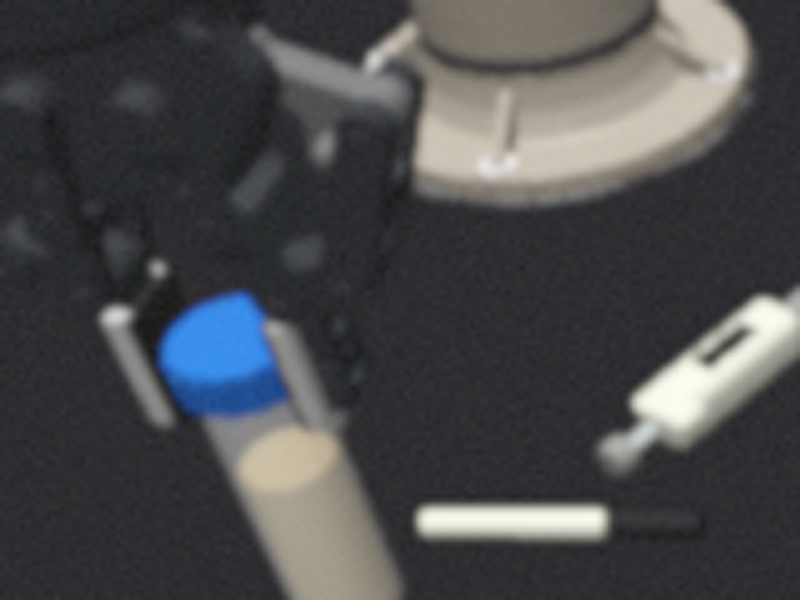

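Emit:
{"name": "step_arm", "arguments": {"targets": [[10,-12,0,0,1],[26,-32,0,0,1],[44,-54,0,0,1],[62,-77,0,0,1],[80,-99,0,0,1],[98,-121,0,0,1],[116,-143,0,0,1],[134,-165,0,0,1],[152,-188,0,0,1],[168,-207,0,0,1],[180,-222,0,0,1],[188,-233,0,0,1],[193,-239,0,0,1],[193,-239,0,0,1],[193,-239,0,0,1],[193,-239,0,0,1],[193,-239,0,0,1]]}}

```text
t: 23.08
eef_pos: [0.5313, -0.0029, 0.3261]
tool_rot: [0.0, 0.925, 0.381, -0.0]
contact_force: [-0.5, -0.0, 0.3]
gripper_width: 0.384
```

```bash
python3 go.py .532 -.0005 .3 45;  python3 - <<'E'
from h import *
from station import bot
s=bot.read_camera("scene");np.savez("s15.npz",**s)
crop(s,240,70,400,190,"pics/s15.png",5)
p=bot.get_obs()["eef_pos"]
for z in(.004,-.03,-.06,-.09,-.111): print(z,(proj(s,[p[0],p[1],p[2]+z])-[240,70])*5)
E
```

```text
t 23.0833 p [ 0.5313 -0.0029  0.3261] phi 44.73 tilt [-0.0002 -0.0005 -1.    ] F [-0.5485 -0.0319  0.2867] w 0.38420079264888596 q [-0.5674  0.1798  0.5284  1.8349 -0.0982  1.153   0.7747]
[ 0.532  -0.0005  0.3   ] shift mm [ 2.2 -1.2 26.1] spin -0.3
0.004 [333.18379387 107.8666552 ]
-0.03 [335.81298917 197.12386458]
-0.06 [337.98106624 270.72680632]
-0.09 [340.02010012 339.9489266 ]
-0.111 [341.37668668 386.00299136]
```

View pics/s15.png

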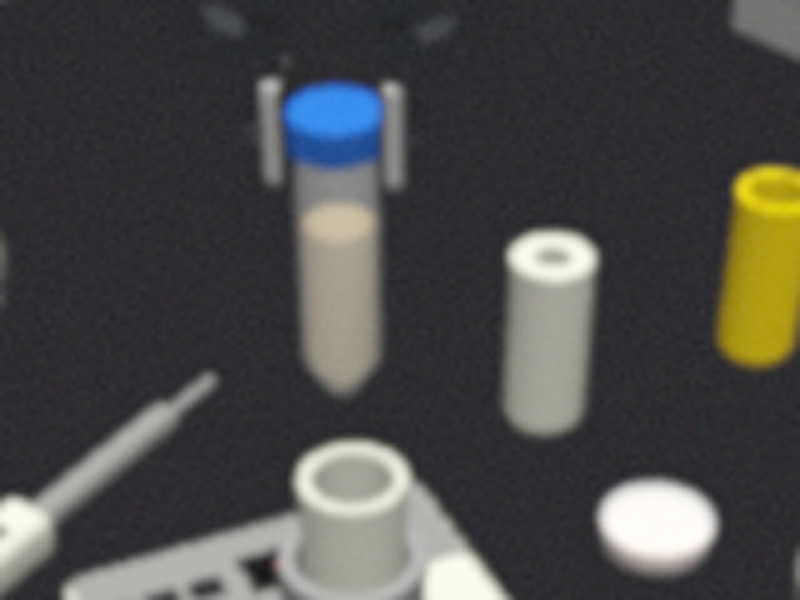

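Tube hangs vertical on the TCP axis (cap 333,108, foot 343,390 in the crop), adapter mouth at (352,478). Small correction and down.

Emit:
{"name": "step_arm", "arguments": {"targets": [[2,-1,0,0,1],[2,-1,8,0,1],[2,-1,20,0,1],[2,-1,32,0,1],[2,-1,39,0,1],[2,-1,44,0,1],[2,-1,48,0,1],[2,-1,52,0,1],[2,-1,52,0,1],[2,-1,52,0,1]]}}

```text
t: 23.97
eef_pos: [0.5322, 0.0007, 0.2744]
tool_rot: [0.0, 0.924, 0.382, 0.0]
contact_force: [-0.3, 0.1, 0.6]
gripper_width: 0.384
```

```bash
python3 go.py .532 -.0005 .2016 45;  python3 - <<'E'
from h import *
from station import bot
s=bot.read_camera("scene");np.savez("s16.npz",**s)
crop(s,240,70,400,190,"pics/s16.png",5)
E
```

```text
t 23.9667 p [0.5322 0.0007 0.2744] phi 44.85 tilt [ 0.0002  0.     -1.    ] F [-0.2846  0.0594  0.5944] w 0.38417476491182334 q [-0.5538  0.2336  0.5174  1.8994 -0.133   1.042   0.802 ]
[ 0.532  -0.0005  0.2016] shift mm [-1.   0.7 72.8] spin -0.1
```

View pics/s16.png

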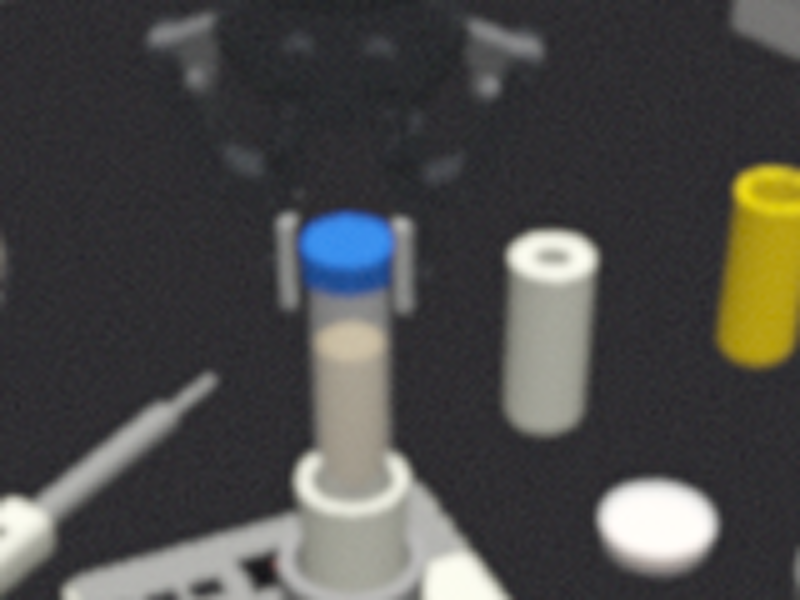

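Foot is entering the bore, centred (crop 352,480). Continue slowly.

Emit:
{"name": "step_arm", "arguments": {"targets": [[0,0,5,0,1],[0,0,11,0,1],[0,0,17,0,1],[0,0,23,0,1],[0,0,29,0,1],[0,0,35,0,1],[0,0,41,0,1],[0,0,47,0,1],[0,0,53,0,1],[0,0,59,0,1],[0,0,64,0,1],[0,0,68,0,1],[0,0,70,0,1],[0,0,70,0,1]]}}

```text
t: 25.18
eef_pos: [0.5318, 0.0007, 0.2038]
tool_rot: [-0.0, 0.924, 0.382, -0.0]
contact_force: [-0.7, 0.0, -0.8]
gripper_width: 0.385
```

```bash
python3 go.py .532 -.0005 .2016 45
```

```text
t 25.1833 p [0.5318 0.0007 0.2038] phi 44.85 tilt [-0.0007 -0.0002 -1.    ] F [-0.6765  0.0494 -0.8499] w 0.3846355993328971 q [-0.5208  0.322   0.4928  1.9735 -0.1934  0.8921  0.8556]
[ 0.532  -0.0005  0.2016] shift mm [-0.7  0.9  2.2] spin -0.1
```

Emit:
{"name": "step_arm", "arguments": {"targets": [[-1,0,1,0,1],[-1,0,2,0,1],[-1,0,3,0,1],[-1,0,3,0,1]]}}

```text
t: 25.52
eef_pos: [0.5316, -0.0001, 0.2016]
tool_rot: [0.0, 0.924, 0.381, 0.0]
contact_force: [-0.2, -0.2, 0.3]
gripper_width: 0.387
```

```bash
python3 go.py .532 -.0005 .2016 45;python3 - <<'E'
from h import *
from station import bot
s=bot.read_camera("scene");np.savez("s17.npz",**s)
crop(s,240,110,400,230,"pics/s17.png",5)
E
```

```text
t 25.5167 p [ 0.5316 -0.0001  0.2016] phi 44.85 tilt [ 0.0007  0.0001 -1.    ] F [-0.1635 -0.2456  0.284 ] w 0.38686053902780143 q [-0.5186  0.3239  0.4921  1.977  -0.1956  0.8856  0.859 ]
[ 0.532  -0.0005  0.2016] shift mm [0.  0.5 0. ] spin -0.2
```

View pics/s17.png

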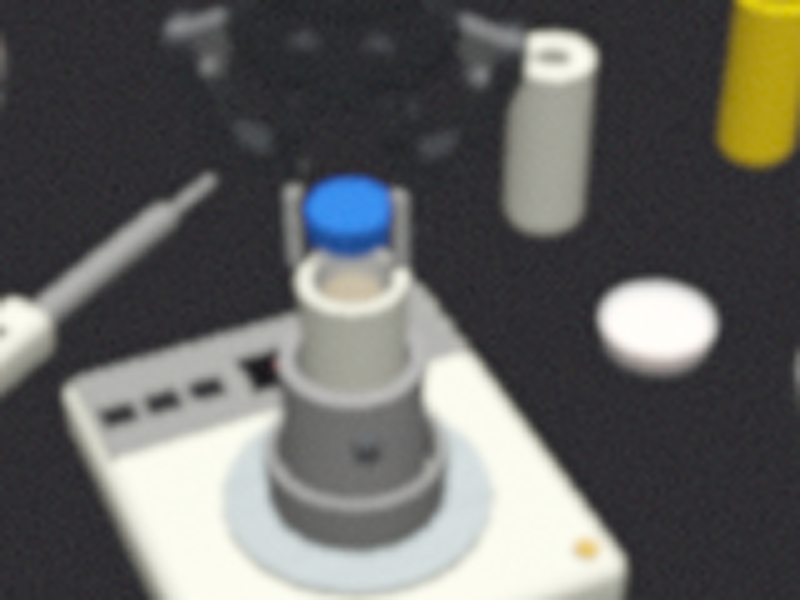

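Emit:
{"name": "step_arm", "arguments": {"targets": [[0,0,1,0,1],[0,0,1,0,1],[0,0,1,0,0.5],[0,0,0,0,0.3],[0,0,-1,0,0.2],[0,0,-1,0,0],[0,0,-1,0,0],[0,0,-1,0,0],[0,0,-10,0,0],[0,0,-30,0,0],[0,0,-60,0,0],[0,0,-95,0,0],[0,0,-130,0,0],[0,0,-130,0,0],[0,0,-130,0,0]]}}

```text
t: 26.82
eef_pos: [0.5325, -0.0002, 0.3339]
tool_rot: [0.0, 0.924, 0.381, 0.003]
contact_force: [-0.6, 0.2, -0.1]
gripper_width: 1.005
```

```bash
python3 go.py .607 .261 .25 45;python3 - <<'E'
from h import *
from station import bot
s=bot.read_camera("scene");np.savez("s18.npz",**s)
crop(s,240,110,400,230,"pics/s18.png",5)
b=s["frame"].astype(int); m=win((b[...,2]-b[...,0]>60)&(b[...,2]>205),290,135,330,165)
print(circ(s,m,.205))
Z=cloud(s)[...,2]; print("tube top z",np.nanmedian(Z[m]))
s0=dict(np.load("scene0.npz"));t0=dict(np.load("top0.npz"))
g=s0["frame"].astype(float).mean(2);gt=t0["frame"].astype(float).mean(2)
# cap: edges of clear body rows
for row in(165,168,171,174): print(row,g[row,398:438].round())
print(gt[165:200,225].round());print(gt[177,208:246].round())
E
```

```text
t 26.8167 p [ 0.5325 -0.0002  0.3339] phi 44.85 tilt [ 0.005   0.0014 -1.    ] F [-0.6223  0.1739 -0.0928] w 1.0051119972317468 q [-0.5758  0.1722  0.5314  1.825  -0.0959  1.1643  0.7695]
[0.607 0.261 0.25 ] shift mm [ 236.6 -132.8   84.7] spin -0.2
(array([5.32181112e-01, 3.71948919e-04, 1.52527820e-02]), np.float64(0.0008415359822002816), 37)
tube top z 0.20563656834323035
165 [ 45.  47.  45.  47.  43.  48.  59.  86. 115. 134. 150. 159. 171. 182.
 190. 196. 197. 197. 197. 198. 196. 195. 193. 192. 192. 191. 190. 189.
 186. 184. 180. 180. 175. 161. 130.  98.  86.  86.  84.  90.]
168 [ 48.  48.  49.  48.  48.  54.  74. 106. 129. 142. 148. 151. 156. 155.
 158. 160. 164. 170. 173. 176. 177. 177. 179. 177. 176. 173. 169. 165.
 160. 155. 145. 136. 122. 101.  88.  81.  88.  85.  93.  90.]
171 [ 48.  47.  44.  45.  52.  62.  95. 121. 138. 147. 152. 154. 156. 156.
 157. 159. 158. 158. 157. 158. 157. 156. 155. 153. 154. 150. 146. 145.
 141. 139. 133. 125.  97.  71.  70.  81.  86.  88.  89.  97.]
174 [ 46.  48.  42.  45.  56.  80. 108. 133. 143. 150. 151. 153. 157. 160.
 160. 157. 160. 160. 157. 156. 156. 156. 154. 152. 150. 146. 144. 141.
 138. 135. 125. 104.  74.  52.  48.  50.  59.  66.  73.  83.]
[227. 188. 184. 184. 190. 199. 200. 201. 203. 203. 207. 209. 181. 192.
 235. 233. 232. 232. 236. 215. 121. 110. 146. 181. 194. 145.  58.  45.
  45.  47.  47.  49.  49.  49.  49.]
[ 49.  50.  47.  49.  43.  45.  90. 182. 230. 186. 181. 183. 187. 171.
 173. 184. 182. 181. 168. 163. 202. 235. 233. 232. 232. 235. 235. 193.
 102.  92.  96. 109. 160. 204. 181.  72.  42.  47.]
```

View pics/s18.png

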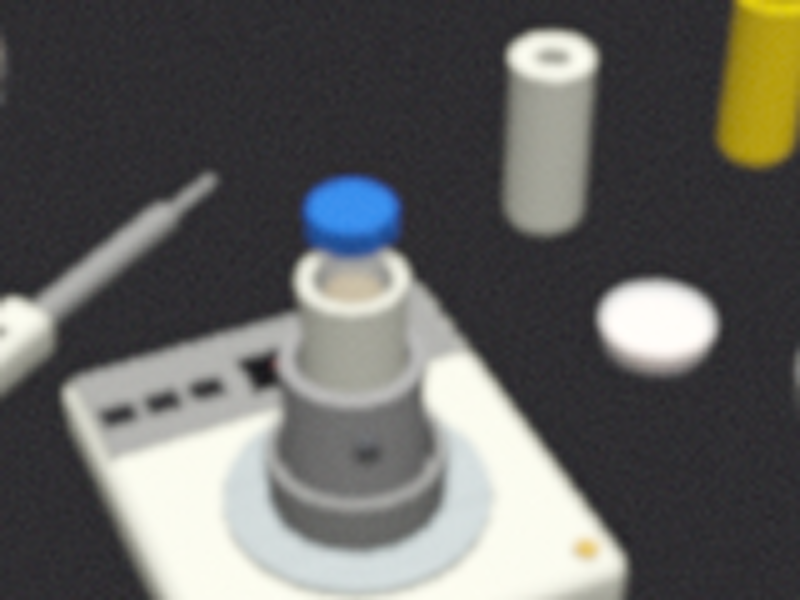

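Tube is down in the adapter (cap top at crop 352,208; top z 0.2056). Refining the clear cap's position.

```bash
python3 - <<'E'
from h import *
t=dict(np.load("top0.npz"));s=dict(np.load("scene0.npz"))
def arcs(c,m,dirpix):
    k=max(cv2.findContours(m.astype(np.uint8),cv2.RETR_EXTERNAL,cv2.CHAIN_APPROX_NONE)[0],key=cv2.contourArea)[:,0]
    cx=k.mean(0); a=(k-cx)@np.array(dirpix); out=[]
    for sel,h,lab in((a>5,.1,"top r30"),(a<-5,.012,"collar r35.5")):
        P=np.array([ray(c,u,v,h)[:2] for u,v in k[sel]])
        f=lambda p:np.hypot(*(P-p[:2]).T)-p[2]
        r=least_squares(f,[*P.mean(0),.03],loss="soft_l1",f_scale=.001); 
        R=.0295 if h>.05 else .035
        g=lambda p:np.hypot(*(P-p[:2]).T)-R
        r2=least_squares(g,[.607,.262],loss="soft_l1",f_scale=.001); print(lab,r.x.round(4),r2.x.round(4),np.std(g(r2.x)).round(5),sel.sum())
g=t["frame"].astype(float).mean(2)
arcs(t,win(g>75,208,158,250,200),[-.6,-.8])
# disc on top
# scene: row midpoints
gs=s["frame"].astype(float).mean(2)
for row in(168,171,174,177):
    r=gs[row];e0=next(x+(100-r[x])/(r[x+1]-r[x]) for x in range(396,420) if r[x]<100<=r[x+1]);e1=next(x+(r[x]-100)/(r[x]-r[x+1]) for x in range(420,440) if r[x]>=100>r[x+1])
    for c in([.607,.262],):
        zz=np.linspace(0,.1,200);pr=np.array([proj(s,[*c,z]) for z in zz]);i=np.argmin(abs(pr[:,1]-row));
        print(row,e0,e1,(e0+e1)/2,"exp",pr[i,0])
E
```

```text
top r30 [0.6078 0.2624 0.0316] [0.6099 0.264 ] 0.00106 31
collar r35.5 [0.6104 0.2649 0.0354] [0.61   0.2646] 0.0011 31
168 404.8144329896907 431.05263157894734 417.933532284319 exp 415.511270528067
171 404.2025316455696 429.89156626506025 417.04704895531495 exp 414.8200454538441
174 403.70588235294116 429.14130434782606 416.4235933503836 exp 414.1744922891159
177 402.3780487804878 428.3690476190476 415.3735481997677 exp 413.50267380108073
```

Emit:
{"name": "step_arm", "arguments": {"targets": [[22,-13,0,0,0],[48,-27,0,0,0],[74,-42,5,0,0],[100,-56,14,0,0],[126,-70,24,0,0],[152,-84,36,0,0],[178,-99,48,0,0],[204,-114,62,0,0],[228,-127,76,0,0],[242,-134,85,0,0],[242,-134,85,0,0],[242,-134,85,0,0],[242,-134,85,0,0]]}}

```text
t: 27.95
eef_pos: [0.6081, 0.2641, 0.2456]
tool_rot: [0.001, 0.925, 0.381, -0.001]
contact_force: [1.1, -0.5, -0.1]
gripper_width: 0.999
```

```bash
python3 go.py .6105 .2655 .16 45 .6105 .2655 .07 45;python3 - <<'E'
from h import *
from station import bot
s=bot.read_camera("scene")
crop(s,340,70,500,190,"pics/s19.png",5)
E
```

```text
t 27.95 p [0.6081 0.2641 0.2456] phi 44.78 tilt [-0.0013 -0.0018 -1.    ] F [ 1.1229 -0.4921 -0.1263] w 0.9991449858119491 q [-0.7887  0.4869  0.4039  1.6138 -0.2082  1.0857  0.4525]
[0.6105 0.2655 0.16  ] shift mm [ 2.9  0.6 85.6] spin -0.2
[0.6105 0.2655 0.07  ] shift mm [  3.1   0.6 175.6] spin -0.2
```

View pics/s19.png

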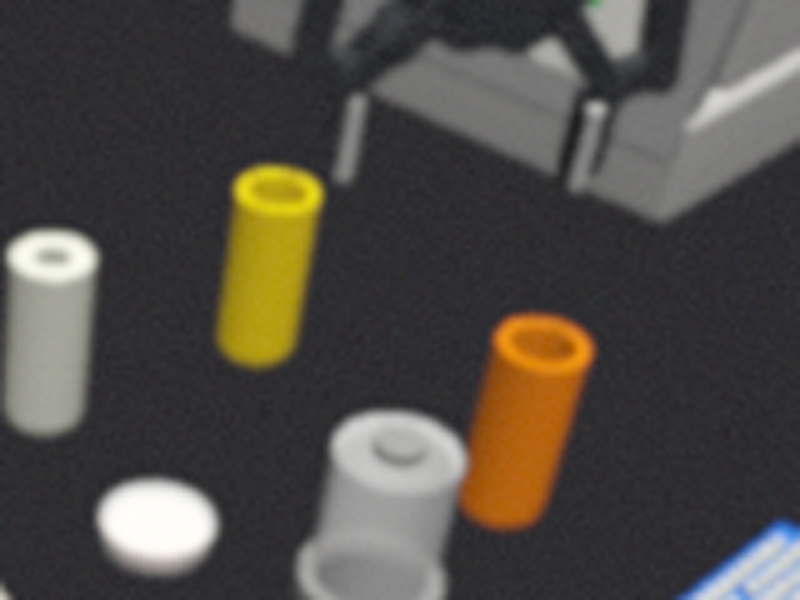

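Emit:
{"name": "step_arm", "arguments": {"targets": [[3,1,10,0,0],[3,1,35,0,0],[3,1,60,0,0],[3,1,78,0,0],[3,1,90,0,0],[3,1,95,0,0],[3,1,95,0,0],[3,1,95,0,0]]}}

```text
t: 28.67
eef_pos: [0.6119, 0.2669, 0.1521]
tool_rot: [0.0, 0.924, 0.381, 0.001]
contact_force: [-0.4, -0.2, 0.4]
gripper_width: 1.002
```

```bash
python3 go.py .6105 .2655 .07 45;python3 - <<'E'
from h import *
from station import bot
s=bot.read_camera("scene")
crop(s,340,70,500,190,"pics/s20.png",5)
E
```

```text
t 28.6667 p [0.6119 0.2669 0.1521] phi 44.83 tilt [ 0.0011  0.0004 -1.    ] F [-0.4167 -0.1616  0.4439] w 1.0020754214129424 q [-0.7615  0.5886  0.3676  1.6818 -0.2539  0.9172  0.4871]
[0.6105 0.2655 0.07  ] shift mm [-2.  -0.  82.1] spin -0.2
```

View pics/s20.png

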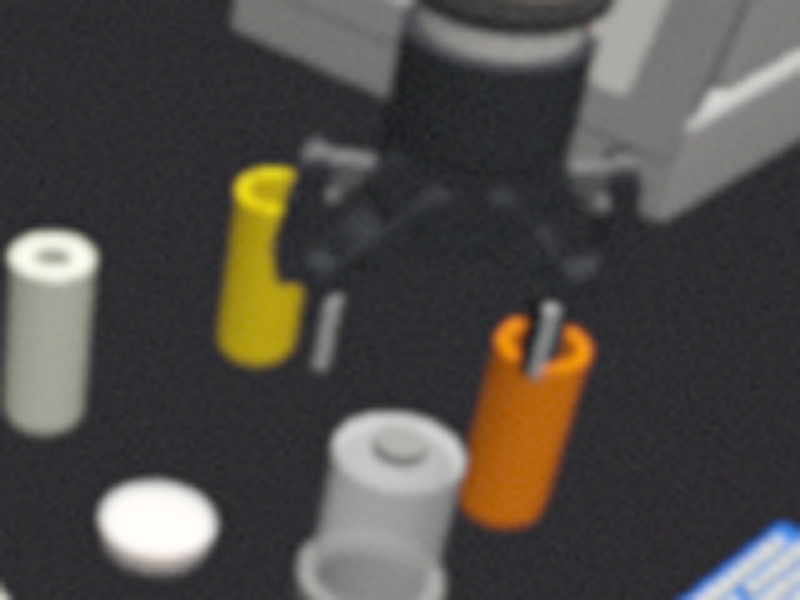

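Emit:
{"name": "step_arm", "arguments": {"targets": [[-3,0,5,0,0],[-3,0,20,0,0],[-3,0,38,0,0],[-3,0,54,0,0],[-3,0,66,0,0],[-3,0,76,0,0],[-3,0,82,0,0],[-3,0,82,0,0],[-3,0,82,0,0]]}}

```text
t: 29.47
eef_pos: [0.6094, 0.265, 0.0696]
tool_rot: [-0.0, 0.924, 0.381, 0.0]
contact_force: [-0.8, 0.2, 0.3]
gripper_width: 1.0
```

```bash
python3 go.py .6105 .2655 .07 45;python3 - <<'E'
from h import *
from station import bot
s=bot.read_camera("scene")
crop(s,340,70,500,190,"pics/s21.png",5)
E
```

```text
t 29.4667 p [0.6094 0.265  0.0696] phi 44.85 tilt [ 0.0004  0.0002 -1.    ] F [-0.8451  0.2249  0.3166] w 0.9996095661978234 q [-0.7323  0.687   0.3266  1.7288 -0.2953  0.774   0.5209]
[0.6105 0.2655 0.07  ] shift mm [ 1.1  0.4 -0.4] spin -0.1
```

View pics/s21.png

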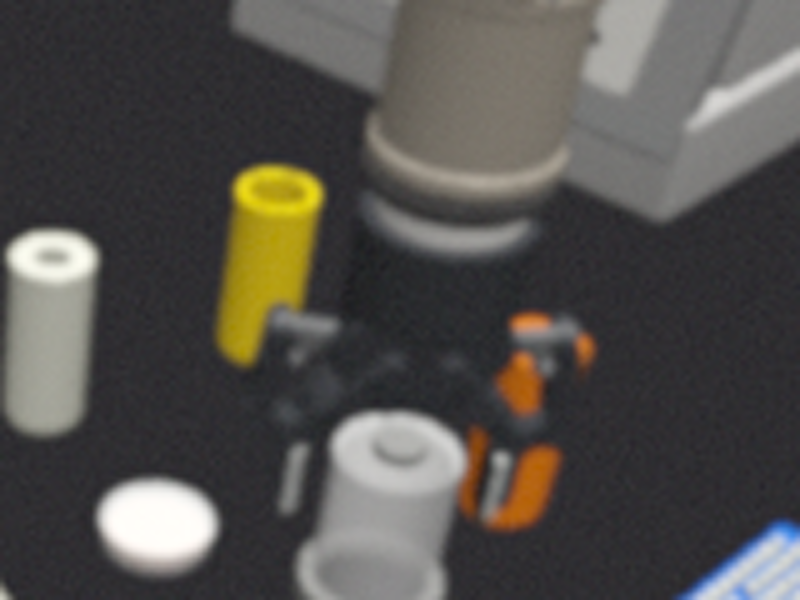

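Pads at crop 290 and 490 straddle the cap (centre 388). Grip and lift.

Emit:
{"name": "step_arm", "arguments": {"targets": [[0,0,0,0,0.2],[0,0,0,0,0.5],[0,0,0,0,1],[0,0,0,0,1],[0,0,0,0,1],[0,0,0,0,1],[0,0,0,0,1],[0,0,0,0,1],[0,0,-10,0,1],[0,0,-30,0,1],[0,0,-60,0,1],[0,0,-95,0,1],[0,0,-130,0,1],[0,0,-165,0,1],[0,0,-200,0,1],[0,0,-235,0,1],[0,0,-250,0,1],[0,0,-250,0,1],[0,0,-250,0,1]], "newtons": 35}}

```text
t: 31.1
eef_pos: [0.6092, 0.2649, 0.3204]
tool_rot: [-0.0, 0.924, 0.381, 0.001]
contact_force: [-0.1, -0.1, -1.6]
gripper_width: 0.709
```

```bash
python3 go.py .532 -.001 .315 45
```

```text
t 31.1 p [0.6092 0.2649 0.3204] phi 44.85 tilt [ 0.0014  0.0011 -1.    ] F [-0.0686 -0.1128 -1.6318] w 0.7086740178441732 q [-0.8033  0.4289  0.4258  1.5266 -0.1841  1.2241  0.4335]
[ 0.532 -0.001  0.315] shift mm [-242.2  134.1    5. ] spin -0.2
```

Emit:
{"name": "step_arm", "arguments": {"targets": [[-12,7,0,0,1],[-34,19,0,0,1],[-58,32,0,0,1],[-82,45,0,0,1],[-106,59,0,0,1],[-130,72,0,0,1],[-154,85,0,0,1],[-178,99,0,0,1],[-200,111,0,0,1],[-220,122,0,0,1],[-234,130,0,0,1],[-242,134,0,0,1],[-242,134,0,0,1],[-242,134,0,0,1],[-242,134,0,0,1],[-242,134,0,0,1]]}}

```text
t: 32.43
eef_pos: [0.5322, 0.0008, 0.3189]
tool_rot: [-0.0, 0.924, 0.383, -0.0]
contact_force: [-0.5, -0.3, -0.6]
gripper_width: 0.701
```

```bash
python3 go.py .532 -.001 .315 45;python3 - <<'E'
from h import *
from station import bot
s=bot.read_camera("scene");np.savez("s22.npz",**s)
crop(s,240,60,400,180,"pics/s22.png",5)
p=bot.get_obs()["eef_pos"]
for z in(.03,-.054,-.07): print(z,(proj(s,[p[0],p[1],p[2]+z])-[240,60])*5)
E
```

```text
t 32.4333 p [0.5322 0.0008 0.3189] phi 44.99 tilt [-0.0006  0.0001 -1.    ] F [-0.5063 -0.2553 -0.6488] w 0.7013972774083949 q [-0.5724  0.1886  0.5293  1.8427 -0.1045  1.1383  0.7783]
[ 0.532 -0.001  0.315] shift mm [-1.4  1.1  3.9] spin -0.0
0.03 [340.97401133 103.56643059]
-0.054 [346.58577696 321.37821766]
-0.07 [347.5474497 358.7040208]
```

View pics/s22.png

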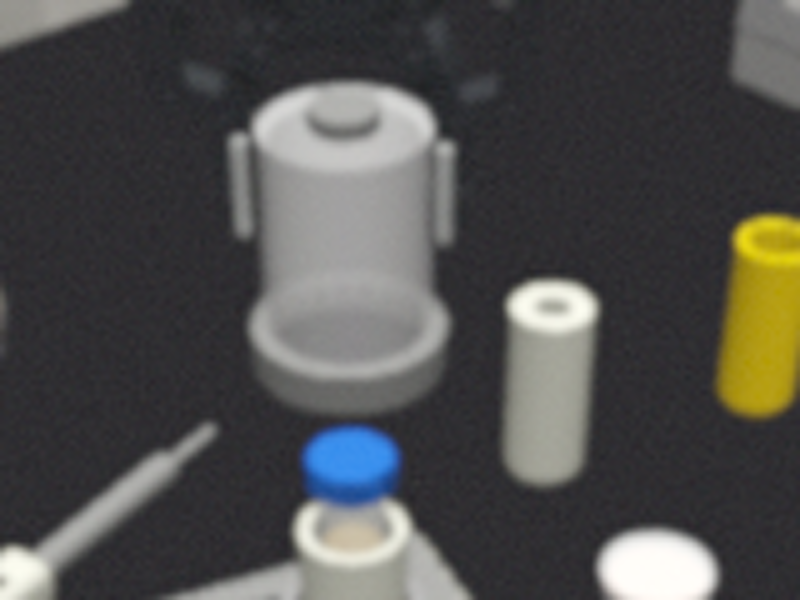

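```bash
cat > capm.py <<'E'
from h import *
def silh(c,p,und):
    # silhouette polygon of collar cylinder, r35.5, z und..und+.016 -> col extents, lowest row
    th=np.linspace(0,2*np.pi,240); P=np.array([proj(c,[p[0]+.0355*np.cos(a),p[1]+.0355*np.sin(a),und+z]) for a in th for z in(0,.008,.016)])
    return P[:,0].min(),P[:,0].max(),P[:,1].max()
E
python3 - <<'E'
from capm import *
s=dict(np.load("s22.npz"));g=s["frame"].astype(float).mean(2)
print(silh(s,[.5322,.0008],.3189-.0695))
best=[]
for row in range(120,142):
    r=g[row];e=[x+(90-r[x])/(r[x+1]-r[x]) for x in range(280,340) if (r[x]-90)*(r[x+1]-90)<0]
    best.append((row,round(min(e),1),round(max(e),1)) if e else row)
print(best)
for col in(308,310,312): 
    r=g[:,col];print(col,[round(x+(90-r[x])/(r[x+1]-r[x]),2) for x in range(125,148) if (r[x]-90)*(r[x+1]-90)<0])
# rim of top plate
for row in(88,92,96,100,105,110):
    r=g[row];e=[x+(110-r[x])/(r[x+1]-r[x]) for x in range(288,330) if (r[x]-110)*(r[x+1]-110)<0];print(row,np.round(e,1))
E
```

```text
(np.float64(289.7867839420547), np.float64(329.0045251196056), np.float64(142.75855622990673))
[(120, np.float64(290.8), np.float64(328.0)), (121, np.float64(290.2), np.float64(328.7)), (122, np.float64(289.6), np.float64(329.2)), (123, np.float64(289.3), np.float64(329.6)), (124, np.float64(289.1), np.float64(329.8)), (125, np.float64(289.0), np.float64(329.6)), (126, np.float64(289.1), np.float64(329.5)), (127, np.float64(289.4), np.float64(329.2)), (128, np.float64(289.7), np.float64(328.7)), (129, np.float64(290.2), np.float64(328.3)), (130, np.float64(290.8), np.float64(327.8)), (131, np.float64(291.4), np.float64(327.2)), (132, np.float64(292.1), np.float64(326.8)), (133, np.float64(292.8), np.float64(326.1)), (134, np.float64(293.5), np.float64(325.7)), (135, np.float64(294.2), np.float64(325.7)), (136, np.float64(293.8), np.float64(293.8)), (137, np.float64(294.8), np.float64(324.2)), (138, np.float64(295.5), np.float64(322.9)), (139, np.float64(296.9), np.float64(321.2)), (140, np.float64(298.8), np.float64(319.9)), (141, np.float64(302.2), np.float64(316.4))]
308 [np.float64(141.62), np.float64(144.98)]
310 [np.float64(141.7), np.float64(144.88)]
312 [np.float64(141.63), np.float64(144.94)]
88 [329.5]
92 [288.9 291.9 325.5 326.4 329.8]
96 [289.  292.2 329.7]
100 [289.4 292.6 326.3 329.6]
105 [289.8 292.7 324.9 326.3 329.6]
110 [292.8 325.1]
```

Cap is held level over the tube (collar centre crop 349,325; tube cap 351,460). Correct sideways and lower to just above the rim.

Emit:
{"name": "step_arm", "arguments": {"targets": [[-1,1,0,0,1],[-1,1,10,0,1],[-1,1,25,0,1],[-1,1,45,0,1],[-1,1,65,0,1],[-1,1,83,0,1],[-1,1,97,0,1],[-1,1,105,0,1],[-1,1,110,0,1],[-1,1,110,0,1],[-1,1,110,0,1],[-1,1,110,0,1]]}}

```text
t: 33.48
eef_pos: [0.5327, -0.0021, 0.2101]
tool_rot: [0.0, 0.924, 0.382, 0.001]
contact_force: [0.2, 0.2, -0.7]
gripper_width: 0.699
```

```bash
python3 go.py .532 -.001 .192 45;python3 - <<'E'
from h import *
from station import bot
s=bot.read_camera("scene");np.savez("s23.npz",**s)
crop(s,260,110,360,185,"pics/s23.png",8)
E
```

```text
t 33.4833 p [ 0.5327 -0.0021  0.2101] phi 44.86 tilt [ 0.0015  0.0003 -1.    ] F [ 0.2343  0.1707 -0.7075] w 0.6991675243465749 q [-0.5239  0.3145  0.5025  1.9677 -0.1911  0.9035  0.8595]
[ 0.532 -0.001  0.192] shift mm [ 0.3 -1.3 18.1] spin -0.1
```

View pics/s23.png

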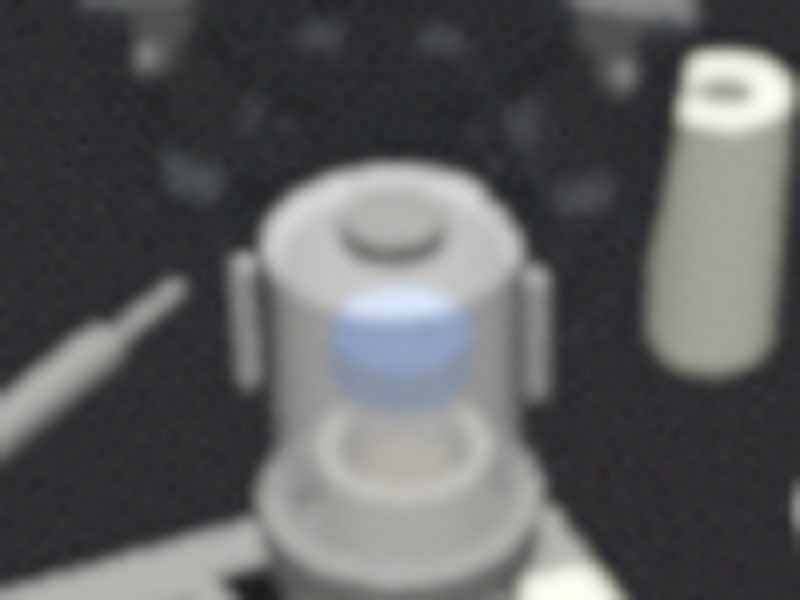

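Collar centre (crop 400,490) lines up with the adapter mouth (403,450), allowing for the view's slant. Lower onto the rim.

Emit:
{"name": "step_arm", "arguments": {"targets": [[0,-1,0,0,1],[0,-1,3,0,1],[0,-1,6,0,1],[0,-1,9,0,1],[0,-1,11,0,1],[0,-1,13,0,1],[0,-1,15,0,1],[0,-1,15,0,1]]}}

```text
t: 34.2
eef_pos: [0.5312, -0.0014, 0.1938]
tool_rot: [-0.0, 0.924, 0.382, -0.0]
contact_force: [0.1, 0.1, -0.4]
gripper_width: 0.705
```

```bash
python3 go.py .532 -.001 .192 45;python3 - <<'E'
from h import *
from station import bot
s=bot.read_camera("scene");np.savez("s24.npz",**s)
crop(s,260,125,360,200,"pics/s24.png",8)
E
```

```text
t 34.2 p [ 0.5312 -0.0014  0.1938] phi 44.86 tilt [-0.0006 -0.0002 -1.    ] F [ 0.0555  0.062  -0.362 ] w 0.7053127733576933 q [-0.5167  0.3356  0.4943  1.9843 -0.2056  0.8705  0.8706]
[ 0.532 -0.001  0.192] shift mm [0.9 0.3 1.8] spin -0.1
```

View pics/s24.png

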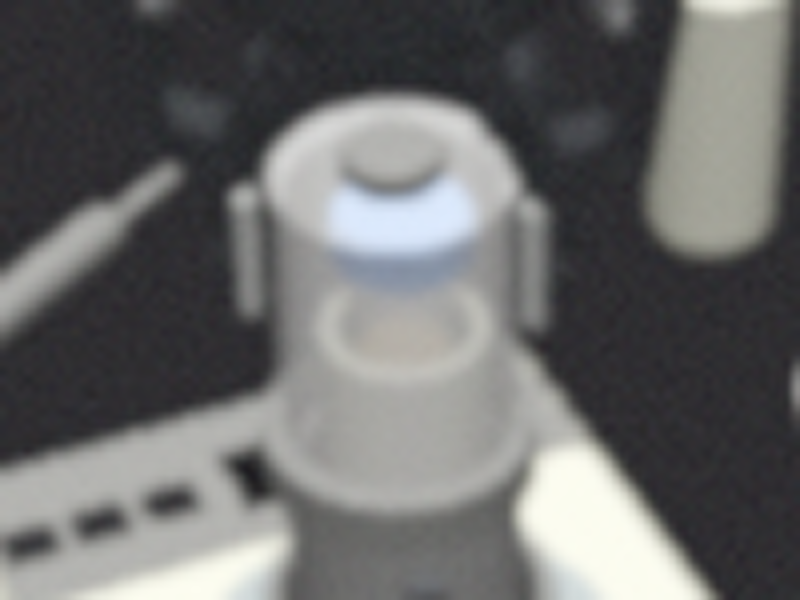

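Emit:
{"name": "step_arm", "arguments": {"targets": [[0,0,1,0,1],[0,0,2,0,1],[0,0,3,0,1],[0,0,3,0,1]]}}

```text
t: 34.58
eef_pos: [0.5317, -0.0016, 0.1924]
tool_rot: [-0.0, 0.924, 0.381, 0.0]
contact_force: [-2.6, 0.5, 9.9]
gripper_width: 0.701
```

```bash
python3 go.py .532 -.001 .192 45
```

```text
t 34.5833 p [ 0.5317 -0.0016  0.1924] phi 44.85 tilt [ 0.0006  0.0006 -1.    ] F [-2.6345  0.4698  9.8976] w 0.700746156406691 q [-0.515   0.3379  0.4934  1.9851 -0.2083  0.8665  0.8732]
[ 0.532 -0.001  0.192] shift mm [ 0.6 -0.2  0.4] spin -0.2
```

Contact at TCP 0.192, where the seated cap should be. Release and check.

Emit:
{"name": "step_arm", "arguments": {"targets": [[0,0,-1,0,1],[0,0,-1,0,0.25],[0,0,-1,0,0.15],[0,0,-1,0,0],[0,0,-1,0,0],[0,0,-1,0,0],[0,0,-1,0,0],[0,0,-10,0,0],[0,0,-30,0,0],[0,0,-60,0,0],[0,0,-95,0,0],[0,0,-130,0,0],[0,0,-160,0,0],[0,0,-160,0,0],[40,-20,-160,0,0],[80,-40,-160,0,0],[120,-60,-160,0,0],[160,-80,-160,0,0],[190,-100,-160,0,0],[190,-100,-160,0,0]]}}

```text
t: 36.25
eef_pos: [0.595, 0.2132, 0.3502]
tool_rot: [-0.002, 0.922, 0.386, 0.0]
contact_force: [-0.1, 0.7, -1.7]
gripper_width: 1.001
```

```bash
python3 go.py;python3 - <<'E'
from capm import *
from station import bot
s=bot.read_camera("scene");t=bot.read_camera("top");np.savez("s25.npz",**s)
crop(s,260,125,360,200,"pics/s25.png",8);crop(t,270,150,370,225,"pics/t25.png",8)
X=cloud(s);Zt=cloud(t)
m=win(X[...,2]>.212,285,125,330,180); print("scene top pts",m.sum(),np.nanmedian(X[m],0)); 
A=X[m];A=A[abs(A[:,2]-np.median(A[:,2]))<.005]; c=np.linalg.lstsq(np.c_[A[:,:2],np.ones(len(A))],A[:,2],rcond=None)[0];print("plane",c)
m=win(Zt[...,2]>.205,285,165,350,240);print("top",m.sum(),np.nanmedian(Zt[m],0),circ(t,m,.222))
E
```

```text
t 36.25 p [0.595  0.2132 0.3502] phi 45.45 tilt [-0.0012  0.0029 -1.    ] F [-0.1354  0.7397 -1.6908] w 1.0005328345606335 q [-0.7668  0.3513  0.4392  1.5664 -0.1577  1.2587  0.4908]
scene top pts 484 [ 0.53495577 -0.00573263  0.21505253]
plane [-0.00215435  0.00320296  0.21606507]
top 454 [ 0.52909639 -0.00335565  0.21380164] (array([ 0.52833717, -0.00254214,  0.02856085]), np.float64(0.0006404802384379192), 66)
```

View pics/s25.png

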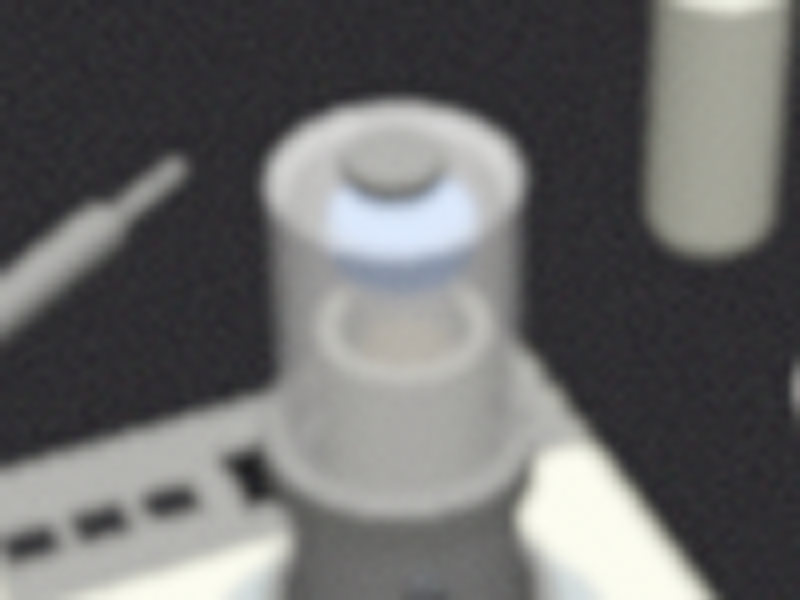

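View pics/t25.png

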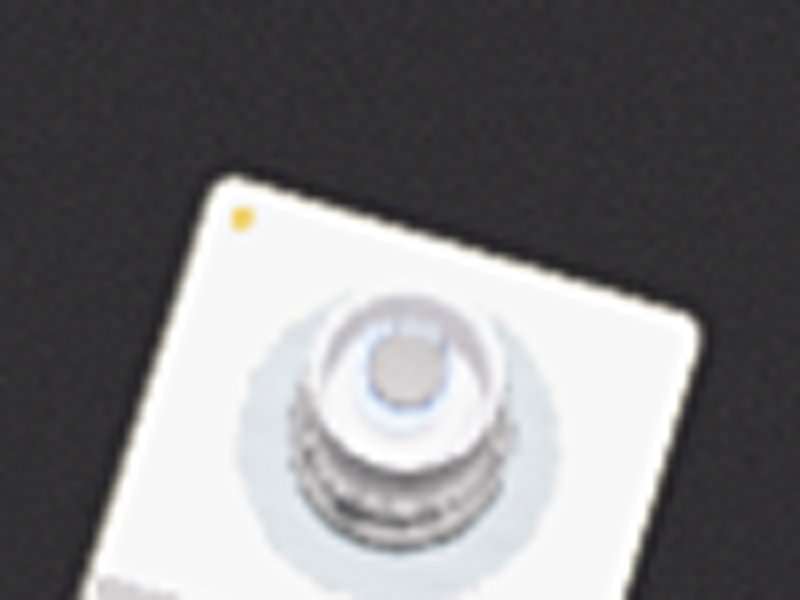

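```bash
python3 - <<'E'
from h import *
s=dict(np.load("scene0.npz"));X=cloud(s)[...,2];m=win(X>.088,395,145,440,172);print("initial cap plate",m.sum(),np.nanmedian(X[m]))
t=dict(np.load("top0.npz"));X=cloud(t)[...,2];m=win(X>.083,210,160,240,195);print(m.sum(),np.nanmedian(X[m]))
E
```

```text
initial cap plate 348 0.09291999768445697
357 0.091672596503281
```

The cap's top has risen 122 mm in both views, which is the fully-seated value, and the plate is level (slope below 0.004). Handing in.

```bash
python3 - <<'E'
from station import bot
print(bot.hand_in())
E
```

```text
the job is handed in; nothing more can be done
None
```

The bucket is made up on the balance: bucket in the cradle, wide-bored adapter in the bucket, tall tube lowered into the adapter, and clear cap on the rim. I handed it in at about 36 s; the hand-in reports no verdict.

**Last checks**
- **Cap:** its top plate rose 122.1 mm from the bench in both cameras; 122 mm is the fully-down value. Its slope was below 0.004, so it sits level.
- **Tube:** its top measured 0.2056 m, against 0.205 m expected.
- **Adapter and bucket:** both look upright and fully down in the pictures. The bucket reached the cradle floor and the cap reached the rim with light contact only (about 8–10 N).
- **Gripper:** it was open and clear of everything at hand-in.
- **Parts left alone:** the arm did not touch the narrow adapter or the short tube.

**Disagreements**
- The two cameras differ by 2–4 mm in x. The top view's depth outline put the cap at x = 0.528 m, while the bucket read 0.530 m in the top view and 0.532 m by the arm's position. I went by the scene camera, which agreed with the arm to within about 1 mm.
- Fitting the bucket's rim by brightness in the scene view failed once because of the bright balance behind it. I used the bucket's bore instead.

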